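# Drop the lift-off buildings back onto their kerbed footings

## Robot

A 7-joint arm with a two-finger parallel gripper is mounted at the origin on a cart in front of the work surface, level with it; the furniture and walls round the work are solid. World frame = base frame: x ahead of the robot, y to its left, z up, the work surface at z = 0. Lengths are in m, angles in rad, forces in N, time in s.
With the tool pointing down it reaches from about 0.4 to 0.875 m from the base axis. Payload 4.4 kg.
Tool frame: the origin (TCP) lies between the finger pads, 19 mm behind the fingertips; this is the grasp point; z points along the fingers, y is the line along which they close (so a half turn about z gives the same grasp; the last joint's range is limited). The gripper opens to 85 mm and grips with 20 to 120 N. Pads are 22 mm wide; open, the fingers measure 114 mm over their backs; the gripper's body (76 mm by 85 mm) begins 54 mm behind the grasp point. The pads swing forward as they close: fully open they stand 13 mm farther back than shut.
Start: joints at [-1.276, 0.628, 0.038, 1.517, -0.027, 0.996, -0.02], TCP at [0.229, 0.608, 0.25] pointing down, gripper open.
Joint ranges: [-3.06, 3.06], [-0.37, 2.12], [-1.25, 1.32], [0.18, 2.47], [-1.1, 4.24], [0.23, 1.98], [-2.94, 2.94]. Speed limits (rad/s): [2.57, 2.57, 3.14, 3.14, 3.14, 3.14, 3.14].

## Interface

Orientations are given as a unit quaternion [w, x, y, z].
In Python, from cell import get_obs, optics, bot gives the robot as it stands.
- The arm moves only by the tool move_arm, never from a script. Its argument "rows" is a list of rows, each a list of 7 numbers: the shift along the tool's x, y, z normalised to -1 to 1, where 1 is 0.2 m, then the turn, a rotation vector about the tool's x, y, z normalised to -1 to 1, where 1 is 180 degrees, then the opening, from -1 (shut) to 1 (fully open). In form: [[dx, dy, dz, rx, ry, rz, fingers], ...]. A call has exactly 8 rows; each row is the pose to reach, as a shift and turn from the pose commanded when the call began, along the tool's axes at that moment, turning the shorter way round; what a row does not reach only later rows make up. A row lasts 1/10 s, in which the tool goes at most 50 mm and 8.59 degrees, less where a joint would pass 70% of its speed; a pose out of reach is approached as far as the arm can. A call with a number of a shift or a turn outside -1 to 1 is refused whole. A call with a gripper value outside its range is refused whole. The fingers move at their own pace and stop on an object; the grip force is fixed at half the most. Time passes only in rows, so rows that repeat a pose let the fingers close, or fill a call up. It gives the time, the measured TCP pose, the force, the opening and the grip force at its end, in the units of the state.
- get_obs(): the state, without advancing time (a new reading comes with each control period).
- optics.snapshot(name): name is "scene" or "top" or "wrist"; returns (picture, depth): 420x560x3 uint8, red, green, blue; 420x560 float32, m along the optical axis (not along the pixel's ray), 0 where there is no reading.
- optics.calibration(name): a dict with "vertical_fov" (degrees; the focal length in pixels is half the picture's height over the tangent of half this angle, whatever the lens; pixels are square), "cx", "cy" (the principal point, pixels), "view" (4x4, takes a point from world to camera coordinates); the wrist camera has in their place "tool_from_camera" (4x4, takes a point from camera to tool coordinates, whose origin is the TCP and whose axes are the flange's). Camera axes: x right, y down, z forward; pixel columns grow to the right and rows downward; lengths in m; the calibration is good to about 2 mm. A picture is of the moment at which its call begins: read the wrist's pose just before it. calibration takes no time and is no camera call.
- bot.finish_job(): hands the job in; it is judged then, once.
The state is a dict: "time_s": time; "joint_pos": joint angles; "joint_velocities": joint speeds; "joint_efforts": joint torques, N m; "position": TCP position; "eef_rot": TCP orientation; "force": force on the tool from outside, world axes, zero at the start; "wrist_torque": the same for the moment, N m; "width": finger opening in m; "finger_force": force on a finger pad.
Only numpy, scipy, OpenCV 4.12 (cv2) and the standard library are available. Lean on these libraries where they do the work, as an engineer would, in place of code of your own. Each camera call takes 0.05 s, during which the arm holds its last target. There are 200 camera calls.

## Task

The four lift-off buildings have come back from the exhibition and stand on the carrying board across the track. Put each one on the footing whose kerb has the outline of its base, flat on the slab inside the kerb and square with it, the bus shelter with its open front towards the side that has no kerb. Do not tip any of them over, and leave the parked lorry where it stands.

Things in the scene. Friction and masses are not known exactly. Their poses are not given: they have to be found in the camera images.
- goods_hut: Model goods hut: plain oblong block, grey corrugated walls, mustard roof, 40 mm (x) x 65 mm (y) x 41 mm high, 50 g. Origin: centre of underside; z up. Starts on the carrying board, a light wooden board 100 x 440 mm laid over the track, long side along y, top at z = 17 mm, edge lip 3 mm higher. Grasp across the 40 mm sides, fingertips 7 mm above its foot to clear the footing's kerb.
- bus_shelter: Model bus shelter, grey. Roof 26 mm (x) x 66 mm (y), 4 mm thick, overhanging, top 26 mm up; floor x -9 to +11, y -30 to +30 mm; back wall at x = +10 mm, open front to its own -x. 20 g. Origin: underside, below the roof's middle; z up. Starts on the carrying board. Grasp front to back by the roof's long edges (26 mm), TCP 25 to 26 mm above its foot.
- shelter_front (a point): Point at the foot of the bus shelter, in the middle of its open front: 9 mm from its origin along its own -x.
- kiosk: Model telephone kiosk, the small upright box, 12 x 12 x 33 mm, 12 g. Origin: centre of its underside; z up. Starts on the carrying board. Grasp across any pair of its sides, fingertips some 7 mm above its foot.
- grain_bin: Model grain bin: round corrugated bare-metal tank with conical roof. Foot flange 46 mm diameter, 3 mm high; body 43 mm diameter up to 44 mm; eaves 45 mm diameter at 44 to 45 mm; cap at 59 mm; thin ladder on its -x side. 50 g. Origin: centre of underside; z up. Starts on the carrying board. Grasp round the body, TCP 26 to 30 mm above its foot.
- hut_footing: Footing of the goods hut, fixed: grey slab with a closed oblong kerb, recess inside the kerb 52 mm (x) x 78 mm (y); 64 x 90 mm over all. Origin: at board level (z = 0) under the point where the hut's origin belongs. Slab top 6.5 mm above the origin, kerb 4 mm wide and 3 mm above the slab. The hut goes lengthwise, either way round.
- shelter_footing: Footing of the bus shelter, fixed: narrow grey slab, kerb on three sides; its own -x side, towards the road, has no kerb but a paved edge out to x = -26 mm. Recess x from -16 to +17 mm, y from -36 to +36 mm. Origin: at z = 0 under the point where the shelter's origin belongs. Slab top 6.5 mm above the origin, kerb 4 mm wide and 3 mm above the slab.
- kiosk_footing: Footing of the kiosk, fixed: small square grey slab with a square kerb, recess 24 x 24 mm, 36 x 36 mm over all. Origin: at board level (z = 0) under the centre. Slab top 6.5 mm above the origin, kerb 4 mm wide and 3 mm above the slab.
- bin_footing: Footing of the grain bin, fixed: round grey slab 72 mm diameter with a round kerb, recess 59 mm diameter. Origin: at board level (z = 0) under the centre. Slab top 6.5 mm above the origin, kerb 4 mm wide and 3 mm above the slab.
- lorry: Bystander: loose model box lorry, blue and white, 33 mm (x) x 99 mm (y) x 41 mm high, parked along the road near the middle. Origin: centre of underside. Not to be moved. Other vehicles nearby (a cream car, 20 mm high, on the road to the right) are glued down.

How it is judged:
By the outcome, as a careful person would: the job done as asked, in the order asked, and still so for the second after the job is handed in, with the robot touching nothing.
It also fails if it takes over 90 s, if anything falls off the work surface, if the arm or the gripper's body presses on something with over 40 N, if the wrist force passes 120 N, or if a joint passes its speed limit or range.

## Working session

There is one attempt and no reset: what is moved stays moved. The work goes in short steps, Python scripts to look and compute and a tool call to move; the robot and the scene stay as the last step left them, time stands still between calls to the robot, and variables do not carry over. Pictures are saved under pics/ and viewed, at most 14 in all, crops included, and the job is handed in when it is done.

Besides the shell and the picture viewer there is one more tool, called after "Call:" by a JSON object that holds its "fn" and its "kwargs", one argument or row to a line. move_arm: Moves the arm, as the interface text tells. Its arguments: {"type":"object","properties":{"rows":{"type":"array","items":{"type":"array","items":{"type":"number"}}}},"required":["rows"]}

```bash
mkdir -p pics; ls
python3 - <<'E'
from cell import get_obs, optics, bot
import cv2,numpy as np
o=get_obs();print(o)
for n in ("scene","top"):
    p,d=optics.snapshot(n);np.savez(f"{n}.npz",p=p,d=d);cv2.imwrite(f"pics/{n}0.png",p[...,::-1]);c=optics.calibration(n);print(n,c)
print(optics.calibration("wrist"))
E
```

```text
pics
{'time_s': 0.0, 'joint_pos': array([-1.27579669,  0.62931463,  0.03844518,  1.5183747 , -0.0269747 ,
        0.99631086, -0.0200193 ]), 'joint_velocities': array([ 1.69406789e-05, -1.35765668e-04,  1.43335976e-03,  6.79783683e-04,
        3.07451895e-06, -9.64681794e-04,  3.82106109e-04]), 'joint_efforts': array([ 1.20509165e-03, -5.63399649e+01,  1.22650959e+00, -1.93439752e+01,
        1.09279412e-02,  1.09306540e-02, -1.35363473e-05]), 'position': array([0.22923559, 0.60760048, 0.2491074 ]), 'eef_rot': array([-1.46486623e-04,  1.79426917e-01,  9.83770852e-01, -9.33304321e-04]), 'force': array([ 0.38858527, -0.93446442,  0.58581533]), 'wrist_torque': array([-0.04721462,  0.05375201,  0.04120651]), 'finger_force': 0.0, 'width': 0.08548358324300653}
scene {'vertical_fov': 48.743391465653545, 'cx': 281.4062717554706, 'cy': 206.56114295980538, 'view': array([[ 0.765694  , -0.64293041, -0.01879327, -0.47976429],
       [-0.45724403, -0.52353765, -0.71891322,  0.27733835],
       [ 0.45237219,  0.55906065, -0.69484573,  0.70917188],
       [ 0.        ,  0.        ,  0.        ,  1.
[... 205 characters left out ...]
 [-9.91130338e-01,  2.83339300e-03, -1.32863182e-01,
         5.80772415e-01],
       [ 1.32891568e-01,  2.63678285e-02, -9.90779778e-01,
         1.09814382e+00],
       [ 0.00000000e+00,  0.00000000e+00,  0.00000000e+00,
         1.00000000e+00]])}
{'vertical_fov': 65.30978971040665, 'cx': 281.25916065619515, 'cy': 210.65628097618588, 'tool_from_camera': array([[-4.62805025e-04, -9.61345192e-01, -2.75345613e-01,
         6.95271650e-02],
       [ 9.99999892e-01, -4.33446031e-04, -1.67475762e-04,
         2.07866717e-04],
       [ 4.16545555e-05, -2.75345661e-01,  9.61345289e-01,
        -1.23766415e-01],
       [ 0.00000000e+00,  0.00000000e+00,  0.00000000e+00,
         1.00000000e+00]])}
```

View pics/top0.png

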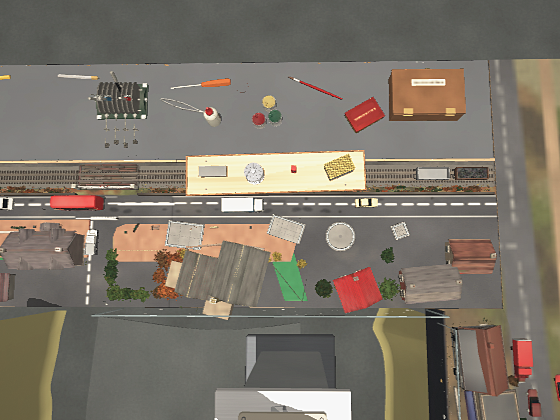

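View pics/scene0.png

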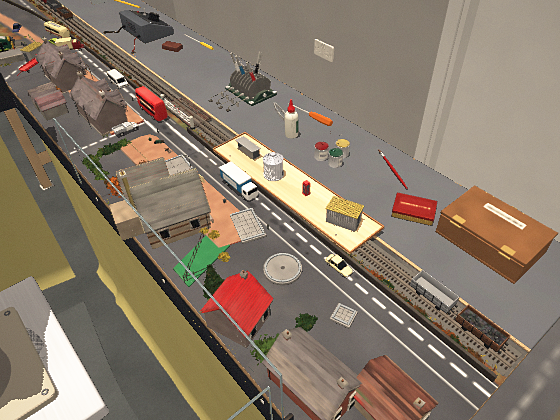

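```bash
cat > h.py <<'E'
import numpy as np,cv2
from cell import get_obs, optics, bot
from scipy.spatial.transform import Rotation as R
def q2R(q): return R.from_quat([q[1],q[2],q[3],q[0]])
def down(yawdeg): # tool y axis at world angle yawdeg, z down
    a=np.radians(yawdeg); y=np.array([np.cos(a),np.sin(a),0]); z=np.array([0,0,-1.]); x=np.cross(y,z)
    return R.from_matrix(np.c_[x,y,z])
def cam(name,o=None):
    c=optics.calibration(name); f=210/np.tan(np.radians(c["vertical_fov"]/2))
    if name=="wrist":
        T=np.eye(4);T[:3,:3]=q2R(o["eef_rot"]).as_matrix();T[:3,3]=o["position"]; W=T@c["tool_from_camera"]
    else: W=np.linalg.inv(c["view"])
    return f,c["cx"],c["cy"],W
def ray(uv,z,C):
    f,cx,cy,W=C; uv=np.atleast_2d(uv).astype(float)
    d=np.c_[(uv[:,0]-cx)/f,(uv[:,1]-cy)/f,np.ones(len(uv))]@W[:3,:3].T
    t=(z-W[2,3])/d[:,2]; return W[:3,3]+d*t[:,None]
def pts(d,C):
    f,cx,cy,W=C; v,u=np.indices(d.shape)
    P=np.stack([(u-cx)/f*d,(v-cy)/f*d,d],-1); return P@W[:3,:3].T+W[:3,3]
def delta(p,yaw,frm=None):
    """shift/turn row from pose (pos,Rot) or measured to TCP p, yaw"""
    o=get_obs(); p0,R0=frm if frm else (o["position"],q2R(o["eef_rot"]))
    best=min((( R0.inv()*down(y)).as_rotvec() for y in (yaw,yaw+180)),key=np.linalg.norm)
    s=R0.inv().apply(np.array(p)-p0)/0.2
    return np.round(s,4),np.round(best/np.pi,4)
def st():
    o=get_obs();y=q2R(o["eef_rot"]).as_matrix()[:,1]
    print("t%.2f"%o["time_s"],o["position"].round(4),"yaw%.2f"%np.degrees(np.arctan2(y[1],y[0])),"w%.4f"%o["width"],"ff%.1f"%o["finger_force"],o["force"].round(1))
E
python3 - <<'E'
from h import *
C=cam("top")
for n,uv,z in [("shel",(212,171),.043),("bin",(254,173),.07),("kiosk",(293,169),.05),("hut",(340,167),.058),("f1",(185,234),.0065),("f2",(285,229),.0065),("round",(340,236),.0065),("sq",(401,231),.0065),("lorry",(242,205),.041),("board",(277,172),.017)]:
    print(n,ray(uv,z,C)[0].round(3))
print(delta((.5,-.02,.27),90)); print(delta((.5,-.02,.27),-90));st()
E
```

```text
shel [0.664 0.169 0.043]
bin [0.654 0.065 0.07 ]
kiosk [ 0.667 -0.026  0.05 ]
hut [ 0.669 -0.137  0.058]
f1 [0.516 0.239 0.006]
f2 [ 0.527 -0.006  0.006]
round [ 0.51  -0.139  0.006]
sq [ 0.522 -0.286  0.006]
lorry [0.582 0.096 0.041]
board [0.667 0.014 0.017]
(array([-2.3745, -2.4584, -0.0998]), array([-6.000e-04, -1.000e-04, -1.149e-01]))
(array([-2.3745, -2.4584, -0.0998]), array([-6.000e-04, -1.000e-04, -1.149e-01]))
t0.10 [0.2292 0.6077 0.2492] yaw69.33 w0.0850 ff0.0 [ 0.4  0.3 -0.5]
```

Call:
{"fn": "move_arm", "kwargs": {
  "rows": [
    [-0.15,-0.15,0,0,0,-0.03,1],
    [-0.3,-0.3,0,0,0,-0.06,1],
    [-0.45,-0.45,0,0,0,-0.09,1],
    [-0.6,-0.6,0,0,0,-0.115,1],
    [-0.75,-0.75,0,0,0,-0.115,1],
    [-0.9,-0.9,0,0,0,-0.115,1],
    [-1,-1,0,0,0,-0.115,1],
    [-1,-1,0,0,0,-0.115,1]
  ]
}}

```text
time_s: 0.9
position: [0.348, 0.3456, 0.2498]
eef_rot: [0.0, 0.003, 1.0, -0.002]
force: [0.6, -0.1, -0.3]
width: 0.085
finger_force: 0.0
```

```bash
python3 -c "
from h import *
st();print(delta((.55,-.03,.25),90))"
```

```text
t0.90 [0.348  0.3456 0.2498] yaw89.61 w0.0850 ff0.0 [ 0.6 -0.1 -0.3]
(array([-1.0226, -1.8711,  0.0057]), array([-0.0011,  0.0001, -0.0021]))
```

Call:
{"fn": "move_arm", "kwargs": {
  "rows": [
    [-0.15,-0.15,0,0,0,0,1],
    [-0.3,-0.3,0,0,0,0,1],
    [-0.45,-0.45,0,0,0,0,1],
    [-0.6,-0.6,0,0,0,0,1],
    [-0.75,-0.75,0,0,0,0,1],
    [-0.9,-0.9,0,0,0,0,1],
    [-0.95,-1,0,0,0,0,1],
    [-0.95,-1,0,0,0,0,1]
  ]
}}

```text
time_s: 1.7
position: [0.5379, 0.147, 0.2495]
eef_rot: [0.0, 0.003, 1.0, -0.001]
force: [-0.6, 0.3, 0.6]
width: 0.0855
finger_force: 0.0
```

```bash
cat >> h.py <<'E'
def shot(tag):
    o=get_obs();p,d=optics.snapshot("wrist");C=cam("wrist",o)
    import pickle;pickle.dump((p,d,C),open(tag+".pkl","wb"));cv2.imwrite(f"pics/{tag}.png",p[...,::-1]);return p,d,C
E
python3 -c "
from h import *
st();shot('w1')"
```

```text
t1.70 [0.5379 0.147  0.2495] yaw89.69 w0.0855 ff0.0 [-0.6  0.3  0.6]
```

Call:
{"fn": "move_arm", "kwargs": {
  "rows": [
    [0,-0.2,0,0,0,0,1],
    [0,-0.4,0,0,0,0,1],
    [0,-0.6,0,0,0,0,1],
    [0,-0.8,0,0,0,0,1],
    [0,-1,0,0,0,0,1],
    [0,-1,0,0,0,0,1],
    [0,-1,0,0,0,0,1],
    [0,-1,0,0,0,0,1]
  ]
}}

```text
time_s: 2.55
position: [0.5362, -0.0465, 0.2499]
eef_rot: [-0.0, -0.002, 1.0, 0.001]
force: [-0.3, 0.2, 0.3]
width: 0.0853
finger_force: 0.0
```

```bash
python3 -c "
from h import *
st();shot('w2')"
```

```text
t2.55 [ 0.5362 -0.0465  0.2499] yaw90.24 w0.0853 ff0.0 [-0.3  0.2  0.3]
```

View pics/w1.png

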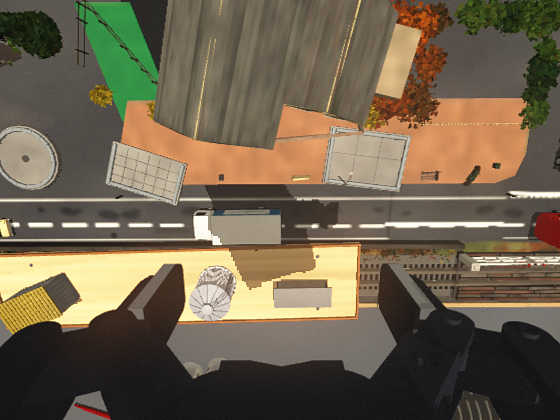

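View pics/w2.png

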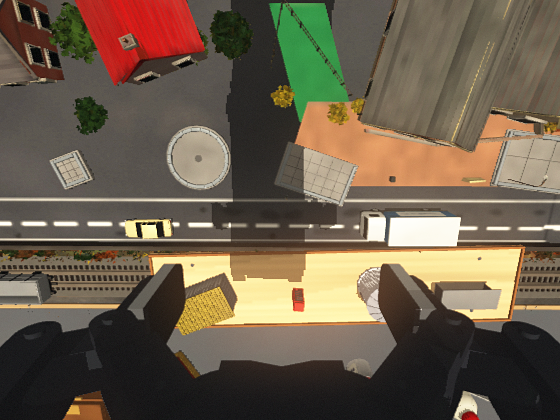

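Run:
```python
from h import *
import pickle
for t in ('w1','w2'):
    p,d,C=pickle.load(open(t+'.pkl','rb'));P=pts(d,C);ok=d>0
    print(t)
    def box(n,x,y,r,z0,z1):
        m=ok&(abs(P[...,0]-x)<r[0])&(abs(P[...,1]-y)<r[1])&(P[...,2]>z0)&(P[...,2]<z1)
        m=cv2.morphologyEx(m.astype(np.uint8),cv2.MORPH_OPEN,np.ones((2,2)))>0
        if m.sum()<20: return print(n,'few',m.sum())
        Q=P[m];(c,s,a)=cv2.minAreaRect((Q[:,:2]*1000).astype(np.float32))
        print(n,m.sum(),np.round(c,1),np.round(s,1),round(a,1),'z',np.percentile(Q[:,2],[5,50,95]).round(4))
    box('hut',.67,-.137,(.06,.06),.05,.07)
    box('shel',.667,.169,(.03,.055),.039,.05)
    box('bincap',.654,.065,(.04,.04),.073,.09)
    box('bineave',.654,.065,(.04,.04),.055,.09)
    box('kiosk',.667,-.026,(.025,.025),.044,.06)
    box('lorry',.582,.096,(.03,.07),.03,.06)
    box('board',.667,.02,(.02,.2),.01,.0185)
    for n,x,y,r in [('hf',.515,.239,(.05,.05)),('sf',.527,-.006,(.05,.06)),('rf',.51,-.139,(.04,.04)),('kf',.522,-.286,(.03,.03))]:
        box(n,x,y,r,.005,.015)
    m=ok&(P[...,2]>.04)&(P[...,0]<.56)&(P[...,0]>.36)
    for y in np.arange(-.34,.36,.04):
        q=P[m&(abs(P[...,1]-y)<.02)]
        if len(q)>30: print('obst y%.2f'%y,'xmax',np.percentile(q[:,0],99).round(3),'zmax',np.percentile(q[:,2],99).round(3),'z at edge',np.median(q[q[:,0]>np.percentile(q[:,0],99)-.02][:,2]).round(3))
# crops
p,d,C=pickle.load(open('w1.pkl','rb'))
a=cv2.resize(p[120:215,100:190],None,fx=4,fy=4,interpolation=2);b=cv2.resize(p[115:210,315:425],None,fx=4,fy=4,interpolation=2);c=cv2.resize(p[255:350,170:345],None,fx=4.48,fy=4,interpolation=2)[:,:800]
im=np.vstack([np.hstack([a,b]),np.zeros((5,800,3),np.uint8)]) if 0 else None
print(a.shape,b.shape,c.shape)
A=np.hstack([a,b]);A=cv2.resize(A,(800,380));B=cv2.resize(c,(400,220))
cv2.imwrite('pics/c1.png',np.vstack([A,np.hstack([B,np.zeros((220,400,3),np.uint8)])])[...,::-1])
```

```text
w1
hut 1833 [611.  -27.2] [ 53.5 448.1] 32.4 z [0.0528 0.0571 0.0587]
shel 1163 [583.2 175.9] [ 70.6 228.1] 88.6 z [0.0175 0.0426 0.044 ]
bincap 95 [568.7 104.2] [ 11.4 218.5] 69.5 z [0.0708 0.0758 0.077 ]
bineave 1269 [588.3  90.5] [ 44.2 262.1] 74.0 z [0.0562 0.0657 0.0756]
kiosk few 0
lorry 2510 [540.8  95.8] [103.1 145.3] 89.7 z [0.0303 0.0402 0.0415]
board 4411 [661.3  35.1] [226.9 384.8] 29.2 z [0.0158 0.017  0.019 ]
hf 4717 [509.7 219.2] [143.3  87.1] 89.7 z [0.0047 0.0066 0.0129]
sf 3156 [523.2  48.8] [ 81.2 211.2] 7.9 z [0.0049 0.0066 0.0097]
rf 3013 [478.7 -19.5] [ 71.3 327.5] 15.8 z [0.005  0.0067 0.0098]
kf few 0
obst y-0.10 xmax 0.399 zmax 0.062 z at edge 0.049
obst y0.02 xmax 0.473 zmax 0.072 z at edge 0.065
obst y0.06 xmax 0.545 zmax 0.305 z at edge 0.301
obst y0.10 xmax 0.547 zmax 0.321 z at edge 0.297
obst y0.14 xmax 0.528 zmax 0.329 z at edge 0.317
obst y0.18 xmax 0.547 zmax 0.328 z at edge 0.278
obst y0.22 xmax 0.548 zmax 0.316 z at edge 0.298
obst y0.26 xmax 0.449 zmax 0.056 z at edge 0.042
w2
hut 1688 [ 607.1 -108.3] [ 60.1 302.6] 75.3 z [0.0501 0.057  0.0584]
sh
[... 651 characters left out ...]
072 z at edge 0.058
obst y-0.26 xmax 0.434 zmax 0.076 z at edge 0.054
obst y-0.22 xmax 0.437 zmax 0.068 z at edge 0.049
obst y-0.18 xmax 0.434 zmax 0.1 z at edge 0.067
obst y-0.14 xmax 0.453 zmax 0.157 z at edge 0.297
obst y-0.10 xmax 0.547 zmax 0.318 z at edge 0.298
obst y-0.06 xmax 0.527 zmax 0.329 z at edge 0.317
obst y-0.02 xmax 0.545 zmax 0.329 z at edge 0.304
obst y0.02 xmax 0.547 zmax 0.317 z at edge 0.299
obst y0.06 xmax 0.481 zmax 0.116 z at edge 0.1
obst y0.10 xmax 0.489 zmax 0.123 z at edge 0.109
obst y0.14 xmax 0.494 zmax 0.106 z at edge 0.069
obst y0.18 xmax 0.465 zmax 0.092 z at edge 0.08
obst y0.22 xmax 0.533 zmax 0.067 z at edge 0.054
(380, 360, 3) (380, 440, 3) (380, 784, 3)
```

View pics/c1.png

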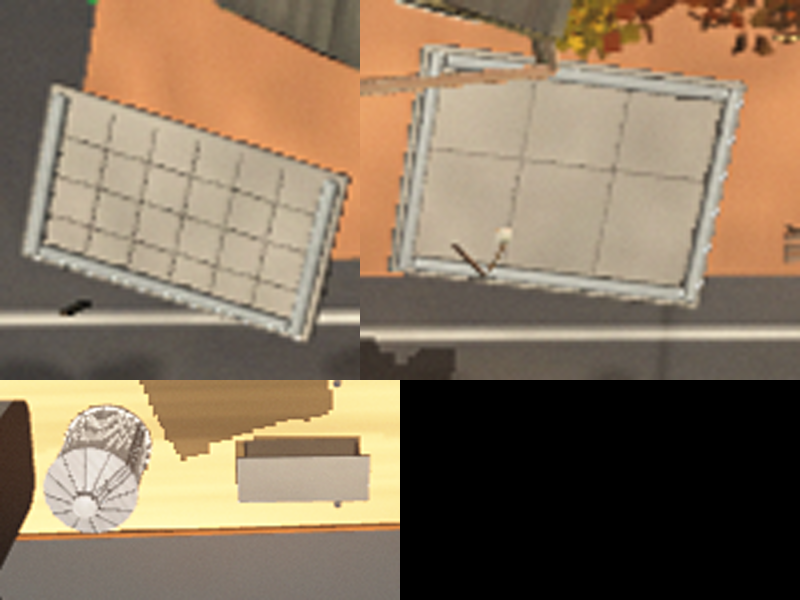

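```bash
cat > m.py <<'E'
from h import *
import pickle
def run(t,items):
    p,d,C=pickle.load(open(t+'.pkl','rb'));P=pts(d,C);ok=d>0
    print(t)
    for n,x,y,r,z0,z1 in items:
        m=ok&(abs(P[...,0]-x)<r[0])&(abs(P[...,1]-y)<r[1])&(P[...,2]>z0)&(P[...,2]<z1)
        m=cv2.morphologyEx(m.astype(np.uint8),cv2.MORPH_OPEN,np.ones((3,3)))>0
        if m.sum()<9: print(n,'few');continue
        Q=P[m];(c,s,a)=cv2.minAreaRect((Q[:,:2]*1000).astype(np.float32))
        print(n,m.sum(),np.round(c,1),np.round(s,1),round(a,1),'z',np.percentile(Q[:,2],[5,50,95]).round(4))
    return p,P,ok
items=[('hut',.67,-.137,(.06,.06),.05,.07),('shel',.667,.169,(.03,.055),.039,.05),('bincap',.654,.065,(.04,.04),.073,.09),
('bineave',.654,.065,(.04,.04),.059,.09),('kiosk',.667,-.026,(.025,.025),.044,.06),('lorry',.582,.096,(.03,.07),.035,.06),
('hf',.515,.239,(.06,.06),.004,.012),('sf',.527,-.006,(.05,.06),.004,.012),('rf',.51,-.139,(.05,.05),.004,.012),('kf',.522,-.286,(.04,.04),.004,.012)]
E
python3 - <<'E'
from m import *
for t in ('w1','w2'):
    p,P,ok=run(t,items)
    for z0 in (.012,.03,.05):
        for x in np.arange(.44,.58,.02):
            print('%.2f'%x,[ (lambda q: '%3d'%(1000*np.max(q)) if len(q)>3 else ' . ')(P[...,2][ok&(abs(P[...,0]-x)<.01)&(abs(P[...,1]-y)<.01)&(P[...,2]>z0)&(P[...,2]<.2)]) for y in np.arange(.14,.33,.02)]) if z0==.012 else None
# crop w1 hut footing more
p=pickle.load(open('w1.pkl','rb'))[0]
cv2.imwrite('pics/c2.png',cv2.resize(p[105:215,265:425],None,fx=5,fy=5,interpolation=2)[...,::-1])
E
```

```text
w1
hut 1815 [ 672.9 -134.9] [39.5 67.4] 22.6 z [0.0548 0.057  0.0583]
shel 1155 [666.1 170.1] [27.2 65.4] 0.6 z [0.0413 0.0426 0.044 ]
bincap 89 [659.1  68.8] [10.2 10.7] 29.1 z [0.0739 0.0758 0.0769]
bineave 1217 [659.6  68.7] [43.9 44.4] 11.5 z [0.0618 0.0659 0.0754]
kiosk few
lorry 2049 [585.2 107.9] [33.8 74.8] 0.8 z [0.039  0.0404 0.0416]
hf 5237 [509.  239.4] [ 84.9 118.8] 0.2 z [0.0045 0.0063 0.0096]
sf 3324 [529.2  -6.5] [84.8 51.8] 72.3 z [0.005  0.0065 0.0096]
rf 3100 [ 511.6 -134.7] [64.6 71.4] 78.5 z [0.0051 0.0067 0.0097]
kf few
0.44 [' 86', ' 78', ' 99', '100', ' 80', ' 57', ' 44', ' 24', ' 26', ' . ']
0.46 [' 81', ' 82', ' 99', ' 98', ' 73', ' 51', ' 43', ' 24', ' 24', ' . ']
0.48 [' 76', ' 15', ' 15', ' 75', ' 69', ' 18', ' 18', ' 14', ' 19', ' . ']
0.50 [' 68', ' 16', ' 15', ' . ', ' . ', ' . ', ' . ', ' . ', ' . ', ' . ']
0.52 [' . ', ' . ', ' . ', ' . ', ' 56', ' . ', ' . ', ' . ', ' 14', ' 14']
0.54 [' . ', ' 22', ' 23', ' . ', ' 54', ' . ', ' . ', ' . ', ' . ', ' . ']
0.56 [' 41', ' . ', ' . ', ' . ', ' . ', ' . ', ' . ', ' . ', ' . ', ' . ']
w2
hut 1684 [ 673.1 
[... 417 characters left out ...]
 51.1] 71.8 z [0.0051 0.0065 0.0095]
rf 3218 [ 511.2 -138.4] [70.8 71. ] 81.3 z [0.0052 0.0066 0.0098]
kf 1031 [ 524.2 -281.9] [36.  35.5] 19.9 z [0.0052 0.007  0.01  ]
0.44 [' 86', ' 79', ' 91', ' . ', ' . ', ' . ', ' . ', ' . ', ' . ', ' . ']
0.46 [' 78', ' 81', ' 95', ' 83', ' 56', ' . ', ' . ', ' . ', ' . ', ' . ']
0.48 [' 73', ' 14', ' 15', ' 75', ' 60', ' 16', ' . ', ' . ', ' . ', ' . ']
0.50 [' 66', ' 14', ' 14', ' . ', ' . ', ' . ', ' . ', ' . ', ' . ', ' . ']
0.52 [' . ', ' . ', ' . ', ' . ', ' 56', ' . ', ' . ', ' . ', ' . ', ' . ']
0.54 [' . ', ' 23', ' 22', ' 39', ' 53', ' . ', ' . ', ' . ', ' . ', ' . ']
0.56 [' 41', ' . ', ' . ', ' . ', ' . ', ' . ', ' . ', ' . ', ' . ', ' . ']
```

View pics/c2.png

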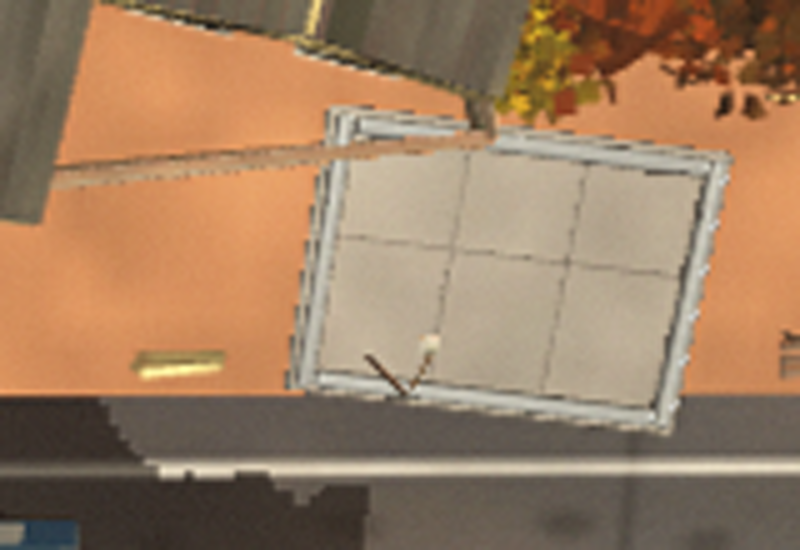

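Run:
```python
from m import *
p,P,ok=run('w1',[])
ys=np.arange(.18,.31,.005)
print('      '+' '.join('%3d'%(1000*y) for y in ys))
for x in np.arange(.465,.565,.005):
    print('%.3f'%x,' '.join((lambda q: '%3d'%(1000*np.max(q)) if len(q)>0 else ' . ')(P[...,2][ok&(abs(P[...,0]-x)<.0025)&(abs(P[...,1]-y)<.0025)]) for y in ys))
```

```text
w1
      180 185 190 195 200 205 210 215 220 225 230 235 240 245 250 255 260 265 270 275 280 285 290 295 300 305
0.465  97  99  97  91  84  79  73  68  62  55  50  .   19  22  21  21  23  23  23  21  21  16  21  21  17  18
0.470   5   5  85  85  83  78  73  66  59  54  49  .   19  19  19  18  10   9   6  15  15  14  17  17  17  13
0.475   5   5   5   5   5   5  64  63  58  52  49  14  13  16  15  13  11   5   5  11  14  14  13  19  17  12
0.480   5   5   5   5   7   9  10  10   7   6  14  15  13  13  16  10   6   5   5   6   6  12  11   7   7   5
0.485  13  14  15  15  15  14  14  15  15  15  15  15  11  11  10   9   9   7   7   6   6   6   6   5   6   5
0.490  15  14  15  15  14  14  14  14  13   7   7   7  10   9  10  10  10  10  10  11   9   9   6   6   7   5
0.495   5   5   5   5  10  10   8   7   8   7   8   7   6   8   8   8   7   8   7   7   9  10   6   6   6   6
0.500   5   6   5   5  10   9   7   7   8   7   7   8   7   7   7   7   7   7   7   8   9   9   5   5   6   6
0.505   5   5   6   6  11   7   7   7   7   7   7   7   7   8   7   7   8   7   7   6  10  10   6   6   6  
[... 512 characters left out ...]
   7   8   7   8  10   6   6   6   6  14
0.535   6 312 309   9 297 316 315 301   7   8   7   7   8   7   8   8   7   8   7   7  10   6   5   6   6  10
0.540   6 311 309   8 298 299 301 301 300  10  11  11  10   9   9   8   7   7   7   9   9   6   6   6   6   7
0.545   1   1 307 303 298 298 305 305 302   8   9   9  10   9   9  10  10  11  10  10   9   1   1   1   1   1
0.550   2   1 270 302 297   2 303 302   1   1   2   1   1   0   4   5   6   6   9  10   9   1   1   1   1   1
0.555   1   1   2   0   1   2   1   1   2   1   2   1   1   1   1   1   1   1   1   1   1   1   2   1   1   1
0.560   1   1   0   2   0   1   1   1   1   1   1   2   1   2   1   1   1   1   1   1   1   1   1   1   1   1
```

Run:
```python
from m import *
p,d,C=pickle.load(open('w1.pkl','rb'));p2,d2,C2=pickle.load(open('w2.pkl','rb'))
a=cv2.resize(p[255:330,180:245],(520,600),interpolation=2);b=cv2.resize(p2[280:320,280:315],(280,320),interpolation=2)
c=np.zeros((600,280,3),np.uint8);c[:320]=b
cv2.imwrite('pics/c3.png',np.hstack([a,c])[...,::-1])
h=cv2.cvtColor(p2[280:320,280:315],cv2.COLOR_RGB2HSV)
m=((h[...,1]>150)&((h[...,0]<10)|(h[...,0]>170))&(h[...,2]>60)).astype(np.uint8)
k=cv2.findContours(m,0,2)[0];k=max(k,key=cv2.contourArea);print(cv2.minAreaRect(k+[[280,280]]),cv2.boundingRect(k))
# lamp triangulation w1: foot, head
print(ray([(346.6,183.6),(351,174),(338.6,176)],.0,C).round(3).tolist(),ray([(351,174)],.056,C).round(3),C[3][:3,3])
st()
print(delta((.659,.069,.15),90))
```

```text
((297.5, 299.5), (23.0, 11.0), 90.0) (12, 8, 12, 24)
[[0.543, 0.222, 0.0], [0.532, 0.227, 0.0], [0.534, 0.212, 0.0]] [[0.523 0.215 0.056]] [0.46840151 0.14776349 0.37319577]
t2.60 [ 0.5362 -0.0466  0.2499] yaw90.26 w0.0855 ff0.0 [-0.2  0.  -0.2]
(array([-0.6167,  0.5742,  0.5003]), array([ 0.0005, -0.0001,  0.0015]))
```

View pics/c3.png

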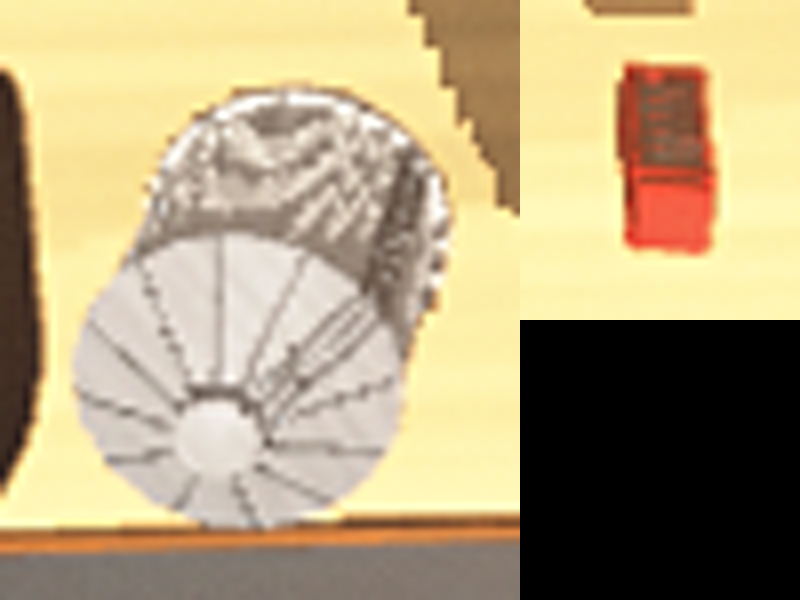

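Call:
{"fn": "move_arm", "kwargs": {
  "rows": [
    [-0.12,0.12,0.05,0,0,0.045,0.5],
    [-0.25,0.24,0.1,0,0,0.09,0.5],
    [-0.38,0.36,0.2,0,0,0.13,0.5],
    [-0.5,0.48,0.3,0,0,0.17,0.5],
    [-0.617,0.574,0.4,0,0,0.21,0.5],
    [-0.617,0.574,0.5,0,0,0.25,0.5],
    [-0.617,0.574,0.6,0,0,0.25,0.5],
    [-0.617,0.574,0.6,0,0,0.25,0.5]
  ]
}}

```text
time_s: 3.4
position: [0.6568, 0.0683, 0.1266]
eef_rot: [-0.003, 0.381, 0.925, -0.001]
force: [0.1, -0.6, -1.0]
width: 0.0643
finger_force: 0.0
```

```bash
python3 -c "
from h import *
st();print(delta((.659,.069,.045),45))"
```

```text
t3.40 [0.6568 0.0683 0.1266] yaw45.25 w0.0643 ff0.0 [ 0.1 -0.6 -1. ]
(array([-0.0071,  0.0121,  0.4081]), array([-0.0015, -0.0016,  0.0014]))
```

Call:
{"fn": "move_arm", "kwargs": {
  "rows": [
    [-0.007,0.012,0.15,0,0,0,0.5],
    [-0.007,0.012,0.28,0,0,0,0.5],
    [-0.007,0.012,0.38,0,0,0,0.5],
    [-0.007,0.012,0.405,0,0,0,0.5],
    [-0.007,0.012,0.405,0,0,0,0.3],
    [-0.007,0.012,0.405,0,0,0,-1],
    [-0.007,0.012,0.405,0,0,0,-1],
    [-0.007,0.012,0.405,0,0,0,-1]
  ]
}}

```text
time_s: 4.2
position: [0.6634, 0.0665, 0.0509]
eef_rot: [0.001, 0.382, 0.924, 0.001]
force: [0.2, 0.7, 6.2]
width: 0.0414
finger_force: 61.0
```

```bash
python3 -c "
from h import *
st();print(delta((.659,.069,.125),45))"
```

```text
t4.20 [0.6634 0.0665 0.0509] yaw45.04 w0.0414 ff61.0 [0.2 0.7 6.2]
(array([ 0.0238, -0.0057, -0.3707]), array([0.0008, 0.0005, 0.0002]))
```

Call:
{"fn": "move_arm", "kwargs": {
  "rows": [
    [0,0,-0.1,0,0,0,-1],
    [0,0,-0.2,0,0,0,-1],
    [0,0,-0.3,0,0,0,-1],
    [0,0,-0.4,0,0,0,-1],
    [0,0,-0.45,0,0,0,-1],
    [0,0,-0.45,0,0,0,-1],
    [0,0,-0.45,0,0,0,-1],
    [0,0,-0.45,0,0,0,-1]
  ]
}}

```text
time_s: 5.0
position: [0.6613, 0.0661, 0.1378]
eef_rot: [-0.001, 0.382, 0.924, -0.0]
force: [-0.3, 0.4, -1.2]
width: 0.0418
finger_force: 60.7
```

```bash
python3 -c "
from h import *
st();shot('w3')
C=cam('wrist',get_obs())
print(delta((.511,-.138,.14),45))"
```

```text
t5.00 [0.6613 0.0661 0.1378] yaw45.03 w0.0418 ff60.7 [-0.3  0.4 -1.2]
(array([-0.1893, -1.2532, -0.0096]), array([-0.0006, -0.0005,  0.0002]))
```

View pics/w3.png

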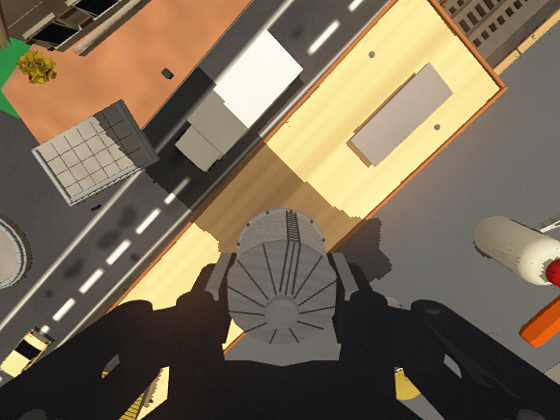

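Run:
```python
from m import *
o=get_obs()
p,P,ok=run('w3',[('cap',.661,.066,(.04,.04),.163,.19),('eave',.661,.066,(.04,.04),.150,.19),('sf',.53,-.006,(.05,.06),.004,.012)])
m=ok&(abs(P[...,0]-.661)<.012)&(abs(P[...,1]-.066)<.012);print(np.percentile(P[m][:,2],[5,50,95,99]))
st()
```

```text
w3
cap 11566 [659.6  68.2] [102.9  31.2] 45.4 z [0.1665 0.1765 0.1882]
eave 20551 [658.7  69.1] [102.9  39.7] 44.9 z [0.1513 0.1691 0.1871]
sf 7255 [517.3  -1.9] [84.  99.5] 71.7 z [0.0051 0.0064 0.0095]
[0.01755321 0.16304661 0.20824895 0.20940254]
t5.05 [0.6614 0.0661 0.1377] yaw45.03 w0.0415 ff60.7 [-1.1  0.4 -1.1]
```

Run:
```python
from m import *
p,d,C=pickle.load(open('w3.pkl','rb'));print(ray([(283,311)],.165,C), d[305:318:4,283], pts(d,C)[311,283])
# brighter crop of hut footing not needed; plan
p0=np.array([.6614,.0661,.139]);R0=down(45)
for z in (.14,.0405): print(delta((.511,-.138,z),45,(p0,R0)))
```

```text
[[0.65705285 0.07157926 0.165     ]] [0.11221249 0.11356573 0.11324947 0.11370134] [0.65807739 0.07056945 0.16277818]
(array([-0.1899, -1.2533, -0.005 ]), array([0., 0., 0.]))
(array([-0.1899, -1.2533,  0.4925]), array([0., 0., 0.]))
```

Call:
{"fn": "move_arm", "kwargs": {
  "rows": [
    [-0.03,-0.15,0,0,0,0,-1],
    [-0.06,-0.32,0,0,0,0,-1],
    [-0.09,-0.5,0,0,0,0,-1],
    [-0.12,-0.68,0,0,0,0,-1],
    [-0.15,-0.85,0,0,0,0,-1],
    [-0.18,-0.95,0,0,0,0,-1],
    [-0.21,-1,0,0,0,0,-1],
    [-0.218,-1,0,0,0,0,-1]
  ]
}}

```text
time_s: 5.85
position: [0.5514, -0.1079, 0.1387]
eef_rot: [-0.0, 0.384, 0.923, -0.0]
force: [0.6, 0.7, 0.5]
width: 0.0414
finger_force: 60.8
```

Call:
{"fn": "move_arm", "kwargs": {
  "rows": [
    [0,-0.12,0,0,0,0,-1],
    [0,-0.22,0,0,0,0,-1],
    [0,-0.257,0,0,0,0,-1],
    [0,-0.257,0.1,0,0,0,-1],
    [0,-0.257,0.2,0,0,0,-1],
    [0,-0.257,0.3,0,0,0,-1],
    [0,-0.257,0.3,0,0,0,-1],
    [0,-0.257,0.3,0,0,0,-1]
  ]
}}

```text
time_s: 6.65
position: [0.5162, -0.1415, 0.0789]
eef_rot: [-0.0, 0.382, 0.924, 0.0]
force: [-0.3, 0.3, 0.1]
width: 0.0415
finger_force: 60.8
```

Run:
```python
from m import *
st();p,d,C=shot('w4');print(delta((.5145,-.1425,.0415),45))
P=pts(d,C)
# ring kerb top of round footing
m=(d>0)&(P[...,2]>.0035)&(P[...,2]<.012)&(np.hypot(P[...,0]-.511,P[...,1]+.138)<.05)
m=cv2.morphologyEx(m.astype(np.uint8),cv2.MORPH_OPEN,np.ones((3,3)))
c=max(cv2.findContours(m,0,1)[0],key=cv2.contourArea)[:,0];q=P[c[:,1],c[:,0],:2]
r=np.hypot(*(q-[.511,-.138]).T);q=q[(r>.033)];
A=np.c_[2*q,np.ones(len(q))];s=np.linalg.lstsq(A,(q**2).sum(1),rcond=None)[0];print('ring',s[:2],np.sqrt(s[2]+s[0]**2+s[1]**2),len(q))
```

```text
t6.65 [ 0.5162 -0.1415  0.0789] yaw45.11 w0.0415 ff60.8 [-0.3  0.3  0.1]
(array([ 0.005 , -0.0092,  0.1898]), array([0.0003, 0.0002, 0.0005]))
ring [ 0.51087862 -0.1383271 ] 0.03514813275822643 222
```

View pics/w4.png

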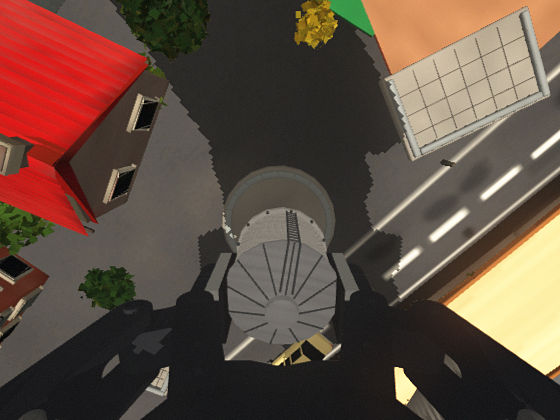

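Call:
{"fn": "move_arm", "kwargs": {
  "rows": [
    [0.004,-0.008,0.06,0,0,0,-1],
    [0.004,-0.008,0.12,0,0,0,-1],
    [0.004,-0.008,0.17,0,0,0,-1],
    [0.004,-0.008,0.192,0,0,0,-1],
    [0.004,-0.008,0.192,0,0,0,-1],
    [0.004,-0.008,0.192,0,0,0,0.2],
    [0.004,-0.008,0.192,0,0,0,0.5],
    [0.004,-0.008,0.192,0,0,0,0.5]
  ]
}}

```text
time_s: 7.5
position: [0.5137, -0.1432, 0.0404]
eef_rot: [0.0, 0.383, 0.924, -0.0]
force: [0.2, -0.7, -0.0]
width: 0.0641
finger_force: 0.0
```

```bash
python3 -c "
from h import *
st()"
```

```text
t7.50 [ 0.5137 -0.1432  0.0404] yaw45.02 w0.0641 ff0.0 [ 0.2 -0.7 -0. ]
```

Call:
{"fn": "move_arm", "kwargs": {
  "rows": [
    [0,0,-0.2,0,0,0,0.5],
    [0,0,-0.4,0,0,0,0.5],
    [-0.03,0.2,-0.55,0,0,-0.04,0.5],
    [-0.06,0.4,-0.55,0,0,-0.08,0],
    [-0.09,0.6,-0.55,0,0,-0.12,-0.3],
    [-0.12,0.8,-0.55,0,0,-0.16,-0.3],
    [-0.141,0.969,-0.55,0,0,-0.2,-0.3],
    [-0.141,0.969,-0.55,0,0,-0.211,-0.3]
  ]
}}

```text
time_s: 8.3
position: [0.6741, -0.0203, 0.1503]
eef_rot: [0.002, 0.057, 0.998, 0.002]
force: [-0.4, 0.5, 0.1]
width: 0.0298
finger_force: 0.0
```

Run:
```python
from m import *
st();p,d,C=shot('w5')
P=pts(d,C)
h=cv2.cvtColor(p,cv2.COLOR_RGB2HSV);h[...,0]+=0
red=((h[...,1]>140)&((h[...,0]<10)|(h[...,0]>170)))
print([ (np.round(P[v,u],4),) for v,u in [(300,281),(320,281)]])
m=red&(d>0)&(abs(P[...,0]-.671)<.02)&(abs(P[...,1]+.026)<.02)&(P[...,2]>.045)&(P[...,2]<.056)
m=cv2.morphologyEx(m.astype(np.uint8),cv2.MORPH_OPEN,np.ones((3,3)))
Q=P[m>0];print(len(Q),cv2.minAreaRect((Q[:,:2]*1000).astype(np.float32)),np.median(Q[:,2]))
cv2.imwrite('pics/w5c.png',p[150:400,150:420,::-1])
```

```text
t8.30 [ 0.6741 -0.0203  0.1503] yaw83.51 w0.0298 ff0.0 [-0.4  0.5  0.1]
[(array([ 7.709e-01, -3.080e-02,  1.000e-04]),), (array([ 0.7935, -0.0334, -0.0012]),)]
292 ((671.4661254882812, -26.180456161499023), (11.634973526000977, 12.64313793182373), 83.42288208007812) 0.04965200240248194
```

View pics/w5.png

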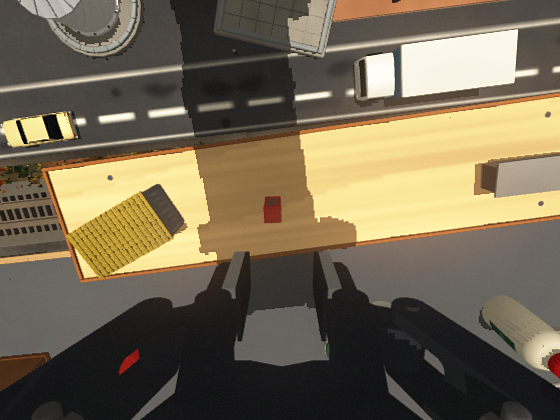

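```bash
python3 -c "
from h import *
st();print(delta((.6715,-.0262,.043),83.4))"
```

```text
t8.35 [ 0.6716 -0.0232  0.15  ] yaw83.35 w0.0297 ff0.0 [-0.  -0.   0.3]
(array([-0.0009, -0.0157,  0.5348]), array([ 0.0006,  0.0001, -0.0003]))
```

Call:
{"fn": "move_arm", "kwargs": {
  "rows": [
    [0,0,0.1,0,0,0,-0.3],
    [0,0,0.2,0,0,0,-0.3],
    [0,0,0.3,0,0,0,-0.3],
    [0,0,0.4,0,0,0,-0.3],
    [0,0,0.48,0,0,0,-0.3],
    [0,0,0.535,0,0,0,-0.3],
    [0,0,0.535,0,0,0,-0.3],
    [0,0,0.535,0,0,0,-0.3]
  ]
}}

```text
time_s: 9.15
position: [0.6708, -0.0262, 0.0439]
eef_rot: [0.0, 0.061, 0.998, -0.0]
force: [0.0, 1.3, 0.6]
width: 0.0297
finger_force: 0.0
```

```bash
python3 -c "
from h import *
st();print(delta((.6715,-.0262,.043),83.4))"
```

```text
t9.15 [ 0.6708 -0.0262  0.0439] yaw82.98 w0.0297 ff0.0 [0.  1.3 0.6]
(array([-0.0037,  0.0006,  0.0046]), array([-0.    ,  0.0001, -0.0023]))
```

Spot on. Close, then lift.

Call:
{"fn": "move_arm", "kwargs": {
  "rows": [
    [0,0,0,0,0,0,-0.5],
    [0,0,0,0,0,0,-1],
    [0,0,0,0,0,0,-1],
    [0,0,0,0,0,0,-1],
    [0,0,-0.15,0,0,0,-1],
    [0,0,-0.3,0,0,0,-1],
    [0,0,-0.4,0,0,0,-1],
    [0,0,-0.4,0,0,0,-1]
  ]
}}

```text
time_s: 9.95
position: [0.6728, -0.026, 0.1269]
eef_rot: [0.003, 0.061, 0.998, 0.0]
force: [0.5, -0.1, -0.0]
width: 0.0114
finger_force: 58.4
```

```bash
python3 -c "
from h import *
st();print(delta((.5242,-.2819,.12),110))"
```

```text
t9.95 [ 0.6728 -0.026   0.1269] yaw83.00 w0.0114 ff58.4 [ 0.5 -0.1 -0. ]
(array([ 0.5817, -1.3604,  0.0301]), array([-0.0002,  0.002 , -0.15  ]))
```

Call:
{"fn": "move_arm", "kwargs": {
  "rows": [
    [0.08,-0.15,0,0,0,-0.03,-1],
    [0.16,-0.32,0,0,0,-0.06,-1],
    [0.24,-0.5,0,0,0,-0.09,-1],
    [0.32,-0.68,0,0,0,-0.12,-1],
    [0.4,-0.85,0,0,0,-0.15,-1],
    [0.48,-1,0,0,0,-0.15,-1],
    [0.56,-1,0,0,0,-0.15,-1],
    [0.58,-1,0,0,0,-0.15,-1]
  ]
}}

```text
time_s: 10.75
position: [0.528, -0.2113, 0.1224]
eef_rot: [-0.002, -0.172, 0.985, 0.001]
force: [-0.4, 0.2, -0.1]
width: 0.0115
finger_force: 58.5
```

```bash
cat >> m.py <<'E'
def rect(d,C,x,y,r,z0,z1):
    P=pts(d,C);m=(d>0)&(np.hypot(P[...,0]-x,P[...,1]-y)<r)&(P[...,2]>z0)&(P[...,2]<z1)
    m=cv2.morphologyEx(m.astype(np.uint8),cv2.MORPH_OPEN,np.ones((3,3)))>0
    return m.sum(),cv2.minAreaRect((P[m][:,:2]*1000).astype(np.float32)),np.median(P[m][:,2])
E
python3 - <<'E'
from m import *
st();p,d,C=shot('w6');print(rect(d,C,.524,-.282,.032,.004,.012))
st();print(delta((.5242,-.2819,.08),110))
E
```

```text
t10.75 [ 0.528  -0.2113  0.1224] yaw109.84 w0.0115 ff58.5 [-0.4  0.2 -0.1]
(np.int64(2321), ((524.4410400390625, -283.1534423828125), (35.4632682800293, 36.282588958740234), 19.574573516845703), np.float64(0.006867022138309586))
t10.80 [ 0.529  -0.2101  0.1227] yaw109.96 w0.0116 ff58.5 [-0.4  0.4 -0.7]
(array([ 0.1447, -0.3298,  0.213 ]), array([ 0.0007, -0.0007, -0.0002]))
```

View pics/w6.png

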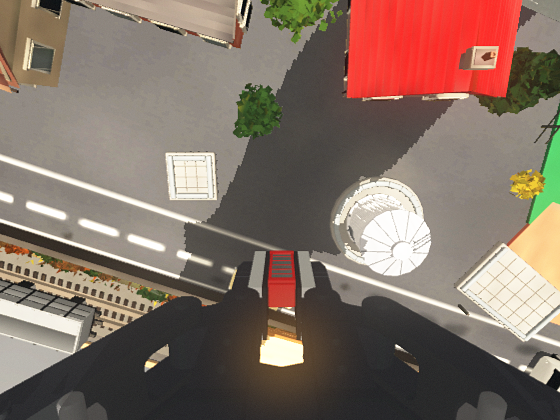

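Call:
{"fn": "move_arm", "kwargs": {
  "rows": [
    [0.08,-0.17,0,0,0,0,-1],
    [0.148,-0.334,0,0,0,0,-1],
    [0.148,-0.334,0,0,0,0,-1],
    [0.148,-0.334,0.1,0,0,0,-1],
    [0.148,-0.334,0.2,0,0,0,-1],
    [0.148,-0.334,0.33,0,0,0,-1],
    [0.148,-0.334,0.33,0,0,0,-1],
    [0.148,-0.334,0.33,0,0,0,-1]
  ]
}}

```text
time_s: 11.6
position: [0.5268, -0.2819, 0.0573]
eef_rot: [-0.0, -0.175, 0.985, 0.001]
force: [0.5, 0.1, -0.1]
width: 0.0111
finger_force: 58.6
```

Run:
```python
from m import *
st();print(delta((.5245,-.2830,.034),109.6))
```

```text
t11.60 [ 0.5268 -0.2819  0.0573] yaw110.11 w0.0111 ff58.6 [ 0.5  0.1 -0.1]
(array([ 0.0128, -0.0012,  0.1164]), array([ 0.0004, -0.    ,  0.0028]))
```

Call:
{"fn": "move_arm", "kwargs": {
  "rows": [
    [0.01,-0.002,0.04,0,0,0.002,-1],
    [0.01,-0.002,0.08,0,0,0.002,-1],
    [0.01,-0.002,0.105,0,0,0.002,-1],
    [0.01,-0.002,0.118,0,0,0.002,-1],
    [0.01,-0.002,0.118,0,0,0.002,-1],
    [0.01,-0.002,0.118,0,0,0.002,-1],
    [0.01,-0.002,0.118,0,0,0.002,-0.5],
    [0.01,-0.002,0.118,0,0,0.002,-0.3]
  ]
}}

```text
time_s: 12.4
position: [0.5245, -0.2844, 0.0339]
eef_rot: [0.0, -0.171, 0.985, -0.0]
force: [-0.0, 0.7, 0.6]
width: 0.0297
finger_force: 0.0
```

Run:
```python
from m import *
st();print(delta((.6,-.08,.22),109.6))
```

```text
t12.40 [ 0.5245 -0.2844  0.0339] yaw109.64 w0.0297 ff0.0 [-0.   0.7  0.6]
(array([-0.6994,  0.8355, -0.9303]), array([-0.    ,  0.0001,  0.0002]))
```

Call:
{"fn": "move_arm", "kwargs": {
  "rows": [
    [0,0,-0.15,0,0,0,-0.3],
    [0,0,-0.35,0,0,0,-0.3],
    [-0.05,0.1,-0.55,0,0,0,-0.3],
    [-0.15,0.25,-0.7,0,0,0.03,0],
    [-0.25,0.4,-0.75,0,0,0.06,0],
    [-0.35,0.58,-0.75,0,0,0.09,0],
    [-0.45,0.75,-0.75,0,0,0.109,0],
    [-0.5,0.88,-0.75,0,0,0.109,0]
  ]
}}

```text
time_s: 13.2
position: [0.5604, -0.0813, 0.1843]
eef_rot: [0.001, -0.001, 1.0, 0.001]
force: [0.2, 0.1, 0.2]
width: 0.0426
finger_force: 0.0
```

Run:
```python
from m import *
st();p,d,C=shot('w7');print('kiosk',rect(d,C,.5245,-.283,.02,.033,.045));print('bin',rect(d,C,.511,-.138,.03,.05,.07),rect(d,C,.511,-.138,.03,.0615,.07))
print('kf',rect(d,C,.5245,-.283,.032,.004,.012))
st();print(delta((.56,.24,.19),90))
```

```text
t13.20 [ 0.5604 -0.0813  0.1843] yaw90.13 w0.0426 ff0.0 [0.2 0.1 0.2]
kiosk (np.int64(273), ((524.506591796875, -283.0780334472656), (12.588146209716797, 13.15955638885498), 17.971803665161133), np.float64(0.038866163049634916))
bin (np.int64(2691), ((510.4463195800781, -140.2971954345703), (43.868045806884766, 44.40568923950195), 0.17661958932876587), np.float64(0.05569959383765466)) (np.int64(229), ((510.4350280761719, -140.0866241455078), (11.768545150756836, 11.707213401794434), 1.8560560941696167), np.float64(0.06535548824202994))
kf (np.int64(1278), ((524.3993530273438, -282.2403869628906), (36.07251739501953, 35.722286224365234), 19.778688430786133), np.float64(0.0072323801405049515))
t13.25 [ 0.5601 -0.0757  0.1841] yaw90.52 w0.0425 ff0.0 [ 0.4  4.5 -0.4]
(array([-0.0135,  1.5785, -0.0211]), array([0.0017, 0.0002, 0.0029]))
```

Call:
{"fn": "move_arm", "kwargs": {
  "rows": [
    [0,0.15,0,0,0,0,0],
    [0,0.35,0,0,0,0,0],
    [0,0.55,0,0,0,0,0],
    [0,0.75,0,0,0,0,0],
    [0,0.9,0,0,0,0,0],
    [0,1,0,0,0,0,0],
    [0,1,0,0,0,0,0],
    [0,1,0,0,0,0,0]
  ]
}}

```text
time_s: 14.05
position: [0.5592, 0.1144, 0.1838]
eef_rot: [-0.0, -0.0, 1.0, -0.0]
force: [-0.4, -0.9, 0.4]
width: 0.0427
finger_force: 0.0
```

Call:
{"fn": "move_arm", "kwargs": {
  "rows": [
    [0,0.1,0,0,0,0,0],
    [0,0.3,0,0,0,0,0],
    [0,0.5,0,0,0,0,0],
    [0,0.6,0,0,0,0,0],
    [0,0.6,0,0,0,0,0],
    [0,0.6,0,0,0,0,0],
    [0,0.6,0,0,0,0,0],
    [0,0.6,0,0,0,0,0]
  ]
}}

```text
time_s: 14.85
position: [0.5597, 0.2325, 0.184]
eef_rot: [-0.0, 0.001, 1.0, -0.001]
force: [1.0, 0.1, -0.4]
width: 0.0429
finger_force: 0.0
```

Run:
```python
from m import *
st();p,d,C=shot('w8');P=pts(d,C)
ys=np.arange(.18,.31,.005)
print('      '+' '.join('%3d'%(1000*y) for y in ys))
for x in np.arange(.475,.56,.005):
    print('%.3f'%x,' '.join((lambda q: '%3d'%(1000*np.max(q)) if len(q)>0 else ' . ')(P[...,2][(d>0)&(abs(P[...,0]-x)<.0025)&(abs(P[...,1]-y)<.0025)]) for y in ys))
cv2.imwrite('pics/w8c.png',cv2.resize(p[20:280,130:430],None,fx=2.3,fy=2.3,interpolation=2)[...,::-1])
```

```text
t14.85 [0.5597 0.2325 0.184 ] yaw89.84 w0.0429 ff0.0 [ 1.   0.1 -0.4]
      180 185 190 195 200 205 210 215 220 225 230 235 240 245 250 255 260 265 270 275 280 285 290 295 300 305
0.475   5   5   5   5   5   5  64  63  60  53  49  14  14  15  17  14  12   6   5   9  13  12  13  20  15  13
0.480   5   5   6   5   9  10  10   9   9   7  14  15  13  15  15  10   6   5   5   6   7   7  11   7   7   5
0.485   5  13  14  14  15  15  15  15  15  15  15  14  10  11  10  10  10   7   6   7   6   6   6   6   6   5
0.490  16  15  15  15  15  15  14  14  14   7   7   7   9  11   9  10  10  10  10  11  10  10   7   5   6   5
0.495   5   5   5   5  10  10   7   7   7   7   7   7   7   8   7   7   7   8   7   7   9  11   6   7   6   6
0.500   6   5   5   6  10   9   8   7   7   8   8   7   7   7   7   7   7   7   7   7   8  10   6   6   5   5
0.505   6   6   5   7  11   8   7   7   8   7   7   7   7   7   7   7   7   7   8   7   9  10   6   6   5   6
0.510   5   5   6   7  10   8   7   7   7   8   7   8   7   8   7   7   7   8   8   8  10   9   5   6   6   6
0.515   6   5   6   7  10   8   7   7   
[... 359 characters left out ...]
   8   8   7   7  10   6   6   6   6  15
0.535   9   5   6  10  10  10  49   7   7   7   7   8   7   7   8   7   8   7   7   8  11   6   6   5   6   9
0.540   5   5   5  10  10 243 263 264 264 264  10  10 264 264 264 264 246   7   8  10  11   5   6   5   6   6
0.545 257 257 234   1 226 246 257 256 255 256 256 254 257 255 256 257 248 225  10 232 257 257 255 248   1   1
0.550 256 256 235 222 226 256 256 223 251 256 256 256 256 254 237 256 256 226 221 235 256 257 256 250   2   1
0.555 252 251 228 223 222 197 210   1   1   1   1   1   1   1   1 210 187 220 223 228 250 252   1   1   2   1
0.560 248 248 225 223 220   1 207   1   1   1   2   1   1   1   1 208   2   1 222 225 247 248   2   0   2   1
```

View pics/w8c.png

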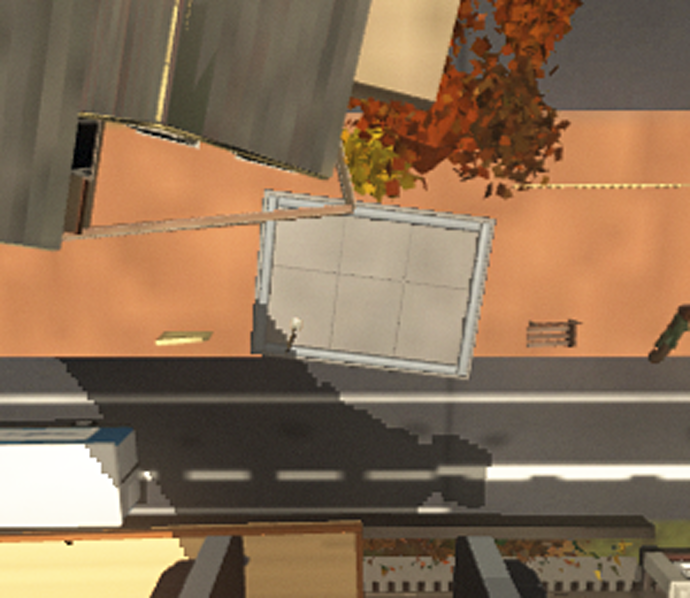

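Run:
```python
from m import *
import pickle
p,d,C=pickle.load(open('w8.pkl','rb'));P=pts(d,C)
# kerb-footing mask: plan grid fit using z 4..12mm & low saturation
h=cv2.cvtColor(p,cv2.COLOR_RGB2HSV)
m=(d>0)&(P[...,2]>.0035)&(P[...,2]<.012)&(h[...,1]<70)&(abs(P[...,0]-.513)<.06)&(abs(P[...,1]-.24)<.06)
m=cv2.morphologyEx(m.astype(np.uint8),cv2.MORPH_OPEN,np.ones((3,3)))
c=max(cv2.findContours(m,0,2)[0],key=cv2.contourArea);m2=np.zeros_like(m);cv2.drawContours(m2,[c],-1,1,-1)
m2=(m2>0)&(P[...,2]<.012)&(P[...,2]>.0)
r=cv2.minAreaRect((P[m2][:,:2]*1000).astype(np.float32));print('hf',r)
co=np.array([(265,192),(492,218),(468,378),(253,355)])/2.3+[130,20];q=ray(co,.008,C);print('corners',q.round(4).tolist(),q.mean(0))
# lamp points
L=(d>0)&(abs(P[...,0]-.53)<.02)&(abs(P[...,1]-.212)<.012)&(P[...,2]>.012)&(P[...,2]<.08)
print(np.c_[P[L]*1000,np.argwhere(L)[:,::-1]].round(1).tolist())
for t in ('w1','w2'):
    p,d,C=pickle.load(open(t+'.pkl','rb'));P=pts(d,C)
    L=(d>0)&(abs(P[...,0]-.53)<.02)&(abs(P[...,1]-.212)<.016)&(P[...,2]>.012)&(P[...,2]<.08)
    print(t,(P[L]*1000).round(0).tolist())
```

```text
hf ((514.8217163085938, 240.65289306640625), (89.53340911865234, 63.82532501220703), 83.28718566894531)
corners [[0.479, 0.2012, 0.008], [0.4887, 0.2875, 0.008], [0.5508, 0.2809, 0.008], [0.5412, 0.1943, 0.008]] [0.5149222  0.24100121 0.008     ]
[[520.7, 213.8, 53.8, 257.0, 158.0], [520.7, 214.6, 54.1, 258.0, 158.0], [520.7, 215.4, 54.3, 259.0, 158.0], [521.5, 213.0, 53.7, 256.0, 159.0], [521.4, 213.9, 54.4, 257.0, 159.0], [521.2, 214.7, 56.1, 258.0, 159.0], [521.4, 215.4, 54.6, 259.0, 159.0], [521.5, 216.1, 54.1, 260.0, 159.0], [521.5, 216.9, 54.0, 261.0, 159.0], [522.3, 213.0, 53.3, 256.0, 160.0], [522.0, 214.0, 56.3, 257.0, 160.0], [522.0, 214.7, 55.6, 258.0, 160.0], [522.0, 215.5, 55.8, 259.0, 160.0], [522.2, 216.2, 54.5, 260.0, 160.0], [522.2, 216.9, 54.5, 261.0, 160.0], [523.2, 212.9, 52.2, 256.0, 161.0], [522.9, 213.9, 55.0, 257.0, 161.0], [522.7, 214.8, 56.7, 258.0, 161.0], [522.8, 215.5, 55.8, 259.0, 161.0], [522.8, 216.2, 55.6, 260.0, 161.0], [523.1, 216.8, 53.4, 261.0, 161.0], [523.8, 213.0, 53.8, 256.0, 162.0], [523.8, 213.8, 54.1, 257.0, 162.0], [523.7, 214.6, 55.0, 258
[... 2331 characters left out ...]
7.0, 214.0, 53.0], [527.0, 213.0, 56.0], [533.0, 210.0, 26.0], [533.0, 210.0, 27.0], [532.0, 209.0, 30.0], [533.0, 211.0, 29.0], [528.0, 212.0, 56.0], [528.0, 215.0, 53.0], [534.0, 211.0, 30.0], [533.0, 210.0, 32.0], [533.0, 210.0, 33.0], [533.0, 211.0, 34.0], [529.0, 212.0, 55.0], [534.0, 211.0, 36.0], [533.0, 209.0, 39.0], [533.0, 210.0, 40.0], [533.0, 210.0, 41.0], [530.0, 211.0, 55.0], [530.0, 212.0, 54.0], [534.0, 211.0, 41.0], [533.0, 210.0, 44.0], [533.0, 211.0, 44.0], [533.0, 212.0, 44.0], [531.0, 211.0, 53.0], [531.0, 212.0, 53.0], [531.0, 212.0, 54.0], [534.0, 211.0, 45.0], [533.0, 210.0, 48.0], [533.0, 210.0, 49.0], [533.0, 211.0, 50.0], [533.0, 211.0, 51.0], [533.0, 212.0, 51.0]]
```

Run:
```python
from m import *
import pickle
a=np.radians(-6.7);X=np.array([np.cos(a),np.sin(a)]);Y=np.array([-X[1],X[0]])
for t in ('w8','w1'):
    p,d,C=pickle.load(open(t+'.pkl','rb'));P=pts(d,C)
    D=P[...,:2]-[.5148,.2408];fx=D@X*1000;fy=D@Y*1000
    z=P[...,2]*1000;B=(d>0)&(z>8.2)&(z<70)
    for y0 in range(-44,44,4):
        s=B&(fy>=y0)&(fy<y0+4)
        f=s&(fx>-40)&(fx<-5)&(z>12);k=s&(fx>-36)&(fx<-5)&(z<=12);k2=s&(fx>5)&(fx<36)&(z<12)
        g=lambda q:np.percentile(fx[q],[2,98]).round(1).tolist() if q.sum()>3 else None
        print(t,y0,'fence',g(f),'kerb-',g(k),'kerb+',g(k2))
    s=B&(abs(fx)<15)&(z<12)
    for lo,hi in((-50,-30),(30,50)):
        q=s&(fy>lo)&(fy<hi);print('ykerb',np.percentile(fy[q],[2,98]).round(1))
```

```text
w8 -44 fence [-39.0, -20.7] kerb- [-29.9, -5.3] kerb+ [5.5, 28.0]
w8 -40 fence [-39.9, -21.7] kerb- [-30.3, -6.1] kerb+ [5.7, 28.7]
w8 -36 fence [-39.8, -22.2] kerb- [-30.1, -22.4] kerb+ [23.7, 29.0]
w8 -32 fence [-39.9, -23.5] kerb- [-31.0, -26.8] kerb+ [25.9, 28.9]
w8 -28 fence [-39.8, -23.9] kerb- [-30.1, -25.2] kerb+ [25.5, 29.4]
w8 -24 fence [-39.8, -25.2] kerb- [-30.3, -28.6] kerb+ [21.0, 28.7]
w8 -20 fence [-39.6, -25.7] kerb- [-30.2, -26.3] kerb+ [25.8, 29.2]
w8 -16 fence [-39.6, -26.9] kerb- [-33.4, -11.7] kerb+ [25.8, 28.7]
w8 -12 fence [-39.7, -27.4] kerb- [-29.3, -16.0] kerb+ [26.1, 29.4]
w8 -8 fence [-38.5, -35.6] kerb- [-29.8, -27.1] kerb+ [25.8, 28.8]
w8 -4 fence [-39.9, -37.5] kerb- [-33.4, -26.7] kerb+ [22.7, 29.3]
w8 0 fence [-39.7, -35.5] kerb- [-29.9, -26.3] kerb+ [25.8, 29.3]
w8 4 fence [-39.9, -35.8] kerb- [-29.9, -26.4] kerb+ [25.6, 29.5]
w8 8 fence None kerb- [-30.0, -26.5] kerb+ [25.6, 29.4]
w8 12 fence None kerb- [-29.6, -26.2] kerb+ [26.2, 29.3]
w8 16 fence None kerb- [-29.8, -26.4] kerb+ [26.0, 29.6]
w8 20 fence None kerb- [-29.7, -26.3] kerb+ [15.6, 29.4]
[... 1018 characters left out ...]
6.6] kerb+ [17.7, 28.9]
w1 0 fence [-39.9, -35.8] kerb- [-34.1, -13.9] kerb+ [18.6, 29.5]
w1 4 fence [-39.1, -36.1] kerb- [-29.8, -11.1] kerb+ [8.1, 29.2]
w1 8 fence None kerb- [-29.9, -26.9] kerb+ [26.1, 29.7]
w1 12 fence None kerb- [-29.5, -26.2] kerb+ [13.2, 29.5]
w1 16 fence None kerb- [-29.9, -16.3] kerb+ [26.5, 28.9]
w1 20 fence None kerb- [-29.6, -11.3] kerb+ [25.8, 29.8]
w1 24 fence None kerb- [-29.7, -26.5] kerb+ [26.6, 29.2]
w1 28 fence None kerb- [-29.4, -26.2] kerb+ [19.6, 29.8]
w1 32 fence None kerb- [-29.6, -26.3] kerb+ [26.2, 29.4]
w1 36 fence None kerb- [-29.4, -5.4] kerb+ [6.5, 28.9]
w1 40 fence None kerb- [-29.3, -5.6] kerb+ [6.5, 28.9]
ykerb [-43.  -39.1]
ykerb [38.9 42.7]
```

Run:
```python
from m import *
st();s=get_obs();print(delta((.666,.170,.14),1))
p,d,C=pickle.load(open('w1.pkl','rb'));print(rect(d,C,.666,.170,.042,.038,.048))
```

```text
t14.90 [0.5597 0.2331 0.184 ] yaw89.87 w0.0424 ff0.0 [-0.4 -0.2  0. ]
(array([-0.5324, -0.3139,  0.2205]), array([-2.000e-04,  2.000e-04,  4.937e-01]))
(np.int64(1155), ((666.0638427734375, 170.08560180664062), (27.24191665649414, 65.4192886352539), 0.5604047179222107), np.float64(0.04263751715720976))
```

Call:
{"fn": "move_arm", "kwargs": {
  "rows": [
    [-0.1,-0.06,0,0,0,0.047,0],
    [-0.2,-0.12,0.03,0,0,0.094,0],
    [-0.3,-0.18,0.06,0,0,0.14,0],
    [-0.4,-0.24,0.1,0,0,0.187,0],
    [-0.5,-0.3,0.15,0,0,0.234,0],
    [-0.532,-0.314,0.2,0,0,0.28,0],
    [-0.532,-0.314,0.22,0,0,0.327,0],
    [-0.532,-0.314,0.22,0,0,0.374,0]
  ]
}}

```text
time_s: 15.7
position: [0.6654, 0.1707, 0.1389]
eef_rot: [-0.001, 0.557, 0.83, -0.001]
force: [-0.8, -0.4, -0.2]
width: 0.0424
finger_force: 0.0
```

Run:
```python
from m import *
st();print(delta((.666,.170,.09),1))
```

```text
t15.70 [0.6654 0.1707 0.1389] yaw22.25 w0.0424 ff0.0 [-0.8 -0.4 -0.2]
(array([-0.0045,  0.002 ,  0.2444]), array([-6.000e-04,  1.000e-04,  1.181e-01]))
```

Call:
{"fn": "move_arm", "kwargs": {
  "rows": [
    [-0.003,0.002,0,0,0,0.045,0],
    [-0.003,0.002,0.05,0,0,0.09,0],
    [-0.003,0.002,0.1,0,0,0.118,0],
    [-0.003,0.002,0.2,0,0,0.118,0],
    [-0.003,0.002,0.25,0,0,0.118,0],
    [-0.003,0.002,0.25,0,0,0.118,0],
    [-0.003,0.002,0.25,0,0,0.118,0],
    [-0.003,0.002,0.25,0,0,0.118,0]
  ]
}}

```text
time_s: 16.5
position: [0.667, 0.1717, 0.091]
eef_rot: [0.0, 0.698, 0.716, 0.001]
force: [-0.4, 0.8, 0.6]
width: 0.0429
finger_force: 0.0
```

Run:
```python
from m import *
st();p,d,C=shot('w9');print(rect(d,C,.666,.170,.042,.038,.048));st();print(delta((.666,.170,.0425),1))
```

```text
t16.50 [0.667  0.1717 0.091 ] yaw1.45 w0.0429 ff0.0 [-0.4  0.8  0.6]
(np.int64(4987), ((666.4070434570312, 169.6978759765625), (26.016742706298828, 66.8218002319336), 0.8418750166893005), np.float64(0.042594812112034225))
t16.55 [0.667  0.1719 0.091 ] yaw1.46 w0.0427 ff0.0 [0.5 0.5 0.4]
(array([-0.0092, -0.0055,  0.2427]), array([ 0.0005, -0.0001,  0.0025]))
```

View pics/w9.png

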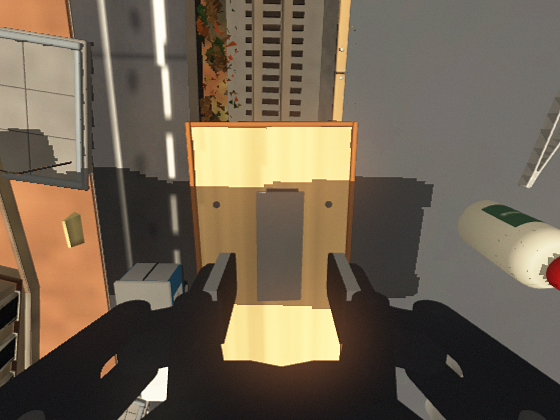

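Call:
{"fn": "move_arm", "kwargs": {
  "rows": [
    [-0.01,-0.004,0.08,0,0,0.003,0],
    [-0.01,-0.004,0.16,0,0,0.003,0],
    [-0.01,-0.004,0.22,0,0,0.003,0],
    [-0.01,-0.004,0.242,0,0,0.003,0],
    [-0.01,-0.004,0.242,0,0,0.003,0],
    [-0.01,-0.004,0.242,0,0,0.003,0],
    [-0.01,-0.004,0.242,0,0,0.003,-0.3],
    [-0.01,-0.004,0.242,0,0,0.003,-0.5]
  ]
}}

```text
time_s: 17.35
position: [0.6662, 0.17, 0.0426]
eef_rot: [0.0, 0.701, 0.713, 0.001]
force: [-1.0, 0.7, 2.0]
width: 0.0233
finger_force: 58.6
```

Run:
```python
from m import *
st()
```

```text
t17.35 [0.6662 0.17   0.0426] yaw0.93 w0.0233 ff58.6 [-1.   0.7  2. ]
```

Call:
{"fn": "move_arm", "kwargs": {
  "rows": [
    [0,0,-0.05,0,0,0,-1],
    [0,0,-0.15,0,0,0,-1],
    [0,0,-0.25,0,0,0,-1],
    [0,0,-0.35,0,0,0,-1],
    [0,0,-0.4,0,0,0,-1],
    [0,0,-0.4,0,0,0,-1],
    [0,0,-0.4,0,0,0,-1],
    [0,0,-0.4,0,0,0,-1]
  ]
}}

```text
time_s: 18.15
position: [0.6646, 0.1699, 0.1204]
eef_rot: [-0.001, 0.701, 0.713, -0.001]
force: [-0.6, 0.1, -0.7]
width: 0.0238
finger_force: 58.7
```

Run:
```python
from m import *
st();p,d,C=shot('w10')
P=pts(d,C);m=(d>0)&(abs(P[...,0]-.666)<.02)&(abs(P[...,1]-.19)<.018)&(P[...,2]>.09)
print(np.percentile(P[m][:,2],[5,50,95]));Q=P[m&(abs(P[...,2]-np.median(P[m][:,2]))<.006)];A=np.c_[Q[:,:2],np.ones(len(Q))];print('plane',np.linalg.lstsq(A,Q[:,2],rcond=None)[0])
print(rect(d,C,.666,.170,.045,.115,.135))
st();print(delta((.5307,-.0071,.125),-18))
```

```text
t18.15 [0.6646 0.1699 0.1204] yaw0.93 w0.0238 ff58.7 [-0.6  0.1 -0.7]
[0.11935907 0.1797079  0.19801702]
plane [-0.00129282 -0.02383787  0.18574029]
(np.int64(9943), ((662.93505859375, 170.64305114746094), (70.10279846191406, 48.2728157043457), 72.88638305664062), np.float64(0.12052828991693129))
t18.20 [0.6647 0.1698 0.1204] yaw0.93 w0.0238 ff58.7 [-0.1  0.1 -0.4]
(array([-0.8736, -0.6843, -0.0214]), array([-0.0006,  0.0002,  0.1052]))
```

View pics/w10.png

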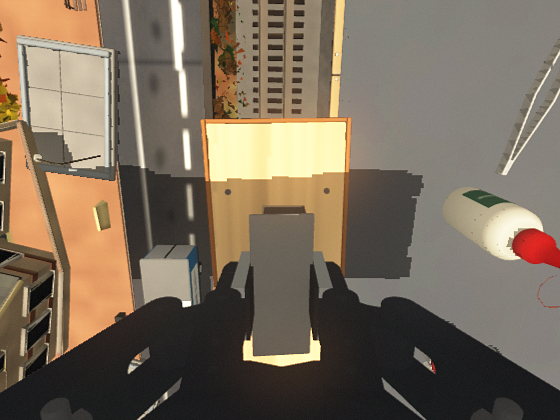

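```bash
cat >> m.py <<'E'
def top(d,C,x,y,z,r,dz=.005):
    """fit the horizontal-ish face near (x,y,z) connected to the pixel there"""
    P=pts(d,C);m=((d>0)&(np.hypot(P[...,0]-x,P[...,1]-y)<r)&(abs(P[...,2]-z)<dz)).astype(np.uint8)
    m=cv2.morphologyEx(m,cv2.MORPH_OPEN,np.ones((5,5)));n,l,s,_=cv2.connectedComponentsWithStats(m)
    for k in 1+np.argsort(-s[1:,4])[:2]:
        Q=P[l==k];A=np.c_[Q[:,:2]-Q[:,:2].mean(0),np.ones(len(Q))]
        print(len(Q),'rect',cv2.minAreaRect((Q[:,:2]*1000).astype(np.float32)),'plane',np.linalg.lstsq(A,Q[:,2],rcond=None)[0].round(4))
E
python3 - <<'E'
from m import *
p,d,C=pickle.load(open('w10.pkl','rb'))
top(d,C,.665,.178,.121,.05)
p,d,C=pickle.load(open('w9.pkl','rb'));top(d,C,.666,.170,.0426,.045)
p,d,C=pickle.load(open('w5.pkl','rb'));print(rect(d,C,.530,-.007,.055,.004,.012))
E
```

```text
8752 rect ((665.0048828125, 169.8329315185547), (36.601402282714844, 66.87374114990234), 0.8560850620269775) plane [-0.0655 -0.0014  0.1205]
130 rect ((687.3576049804688, 177.2470245361328), (1.6143542528152466, 5.648745536804199), 86.7505874633789) plane [-0.1873  1.0556  0.1208]
4972 rect ((666.4070434570312, 169.6978759765625), (26.016742706298828, 66.8218002319336), 0.8418750166893005) plane [-0.0667 -0.0022  0.0426]
(np.int64(5353), ((535.4733276367188, -8.815032958984375), (84.29145050048828, 39.19573974609375), 71.52256774902344), np.float64(0.00647338053822083))
```

Run:
```python
from m import *
for t in ('w1','w2','w3','w4','w7'):
    p,d,C=pickle.load(open(t+'.pkl','rb'));P=pts(d,C)
    a=np.radians(-18.1);X=np.array([np.cos(a),np.sin(a)]);Y=np.array([-X[1],X[0]])
    D=P[...,:2]-[.5307,-.0071];fx=D@X*1000;fy=D@Y*1000;z=P[...,2]*1000
    K=(d>0)&(z>8.6)&(z<12)&(abs(fx)<32)&(abs(fy)<46)
    g=lambda q,v:np.percentile(v[q],[3,97]).round(1).tolist() if q.sum()>20 else None
    print(t,'+x',[g(K&(fx>12)&(abs(fy-c)<6),fx) for c in(-24,0,24)],'-y',[g(K&(fy<-30)&(abs(fx-c)<6),fy) for c in(-8,8)],'+y',[g(K&(fy>30)&(abs(fx-c)<6),fy) for c in(-8,8)],'-x kerb n',(K&(fx<-16)&(abs(fy)<30)).sum())
st()
```

```text
w1 +x [[18.0, 21.1], [18.1, 21.6], [18.2, 21.5]] -y [[-39.7, -36.4], [-39.8, -36.2]] +y [[36.1, 39.3], [36.4, 39.6]] -x kerb n 1
w2 +x [[18.2, 21.7], [18.9, 21.8], [18.5, 22.0]] -y [[-40.2, -36.6], [-40.2, -36.7]] +y [[35.8, 39.2], [35.4, 39.0]] -x kerb n 1
w3 +x [[18.6, 22.1], [18.6, 22.2], [18.8, 22.2]] -y [[-39.6, -35.6], [-39.5, -35.6]] +y [[36.2, 39.9], [36.3, 39.9]] -x kerb n 0
w4 +x [[18.3, 21.7], [18.3, 21.6], [18.5, 22.0]] -y [[-40.4, -37.0], [-40.4, -37.0]] +y [[34.9, 38.9], [35.0, 39.0]] -x kerb n 1
w7 +x [[18.3, 21.5], [18.3, 21.9], [18.8, 22.0]] -y [[-40.2, -36.7], [-40.4, -37.1]] +y [[35.6, 39.1], [35.7, 39.1]] -x kerb n 0
t18.20 [0.6647 0.1698 0.1204] yaw0.93 w0.0238 ff58.7 [-0.1  0.1 -0.4]
```

Call:
{"fn": "move_arm", "kwargs": {
  "rows": [
    [-0.12,-0.1,0,0,0,0.02,-1],
    [-0.25,-0.2,0,0,0,0.04,-1],
    [-0.38,-0.3,0,0,0,0.06,-1],
    [-0.52,-0.4,0,0,0,0.08,-1],
    [-0.66,-0.52,0,0,0,0.1,-1],
    [-0.8,-0.63,0,0,0,0.107,-1],
    [-0.877,-0.68,0,0,0,0.107,-1],
    [-0.877,-0.68,0,0,0,0.107,-1]
  ]
}}

```text
time_s: 19.0
position: [0.5303, -0.0108, 0.1213]
eef_rot: [-0.0, 0.812, 0.583, -0.001]
force: [0.8, 0.2, -0.7]
width: 0.0233
finger_force: 58.8
```

Run:
```python
from m import *
st();print(delta((.5317,-.0077,.055),-18.3))
```

```text
t19.00 [ 0.5303 -0.0108  0.1213] yaw-18.63 w0.0233 ff58.8 [ 0.8  0.2 -0.7]
(array([0.0178, 0.0022, 0.3314]), array([-0.0006,  0.0007, -0.0018]))
```

Call:
{"fn": "move_arm", "kwargs": {
  "rows": [
    [0.01,0.002,0.08,0,0,0,-1],
    [0.01,0.002,0.16,0,0,0,-1],
    [0.01,0.002,0.24,0,0,0,-1],
    [0.01,0.002,0.32,0,0,0,-1],
    [0.01,0.002,0.34,0,0,0,-1],
    [0.01,0.002,0.34,0,0,0,-1],
    [0.01,0.002,0.34,0,0,0,-1],
    [0.01,0.002,0.34,0,0,0,-1]
  ]
}}

```text
time_s: 19.8
position: [0.534, -0.0057, 0.0543]
eef_rot: [0.0, 0.811, 0.586, 0.001]
force: [-0.4, 0.2, 0.2]
width: 0.0236
finger_force: 58.8
```

Run:
```python
from m import *
st();print(delta((.5317,-.0077,.033),-18.3))
```

```text
t19.80 [ 0.534  -0.0057  0.0543] yaw-18.32 w0.0236 ff58.8 [-0.4  0.2  0.2]
(array([-0.0131, -0.0082,  0.1063]), array([ 0.0004, -0.0002, -0.0001]))
```

Call:
{"fn": "move_arm", "kwargs": {
  "rows": [
    [-0.01,-0.005,0.03,0,0,0,-1],
    [-0.01,-0.005,0.07,0,0,0,-1],
    [-0.01,-0.005,0.1,0,0,0,-1],
    [-0.01,-0.005,0.105,0,0,0,-1],
    [-0.01,-0.005,0.107,0,0,0,-1],
    [-0.01,-0.005,0.107,0,0,0,-0.4],
    [-0.01,-0.005,0.107,0,0,0,0],
    [-0.01,-0.005,0.107,0,0,0,0]
  ]
}}

```text
time_s: 20.6
position: [0.5319, -0.0075, 0.0321]
eef_rot: [0.0, 0.811, 0.585, 0.0]
force: [0.8, 0.3, 0.8]
width: 0.0425
finger_force: 0.0
```

Run:
```python
from m import *
st();print(delta((.6,-.06,.16),-18.3))
```

```text
t20.60 [ 0.5319 -0.0075  0.0321] yaw-18.33 w0.0425 ff0.0 [0.8 0.3 0.8]
(array([-0.142 ,  0.4059, -0.6392]), array([ 0.    ,  0.    , -0.0002]))
```

Call:
{"fn": "move_arm", "kwargs": {
  "rows": [
    [0,0,-0.15,0,0,0,0],
    [0,0,-0.35,0,0,0,0],
    [-0.06,0.14,-0.55,0,0,-0.04,0.2],
    [-0.13,0.3,-0.6,0,0,-0.08,0.5],
    [-0.2,0.45,-0.6,0,0,-0.12,0.5],
    [-0.27,0.6,-0.6,0,0,-0.16,0.5],
    [-0.34,0.75,-0.6,0,0,-0.2,0.5],
    [-0.373,0.86,-0.6,0,0,-0.228,0.5]
  ]
}}

```text
time_s: 21.4
position: [0.6725, -0.1354, 0.1523]
eef_rot: [0.001, 0.553, 0.833, -0.0]
force: [0.4, 1.2, 0.8]
width: 0.0642
finger_force: 0.0
```

Run:
```python
from m import *
st();p,d,C=shot('w11')
top(d,C,.532,-.008,.0325,.045);top(d,C,.673,-.135,.057,.05);print(rect(d,C,.673,-.135,.045,.05,.065))
st();print(delta((.6718,-.1321,.08),22.6))
```

```text
t21.40 [ 0.6725 -0.1354  0.1523] yaw22.82 w0.0642 ff0.0 [0.4 1.2 0.8]
30 rect ((533.3174438476562, -40.248741149902344), (3.248065710067749, 3.443066120147705), 19.134944915771484) plane [ 0.2632 -0.0784  0.0311]
4917 rect ((673.3382568359375, -134.623779296875), (39.459197998046875, 64.65855407714844), 22.997426986694336) plane [-0.0001 -0.0008  0.0569]
(np.int64(4927), ((673.3382568359375, -134.623779296875), (39.459197998046875, 64.65855407714844), 22.997426986694336), np.float64(0.05690390194909803))
t21.45 [ 0.6753 -0.1378  0.1524] yaw22.90 w0.0642 ff0.0 [ 3.9 -1.5  1.3]
(array([ 0.0352, -0.0059,  0.3617]), array([0.0009, 0.0017, 0.0017]))
```

Call:
{"fn": "move_arm", "kwargs": {
  "rows": [
    [0.02,-0.003,0.08,0,0,0,0.5],
    [0.025,-0.003,0.16,0,0,0,0.5],
    [0.025,-0.003,0.24,0,0,0,0.5],
    [0.025,-0.003,0.32,0,0,0,0.5],
    [0.025,-0.003,0.36,0,0,0,0.5],
    [0.025,-0.003,0.36,0,0,0,0.5],
    [0.025,-0.003,0.36,0,0,0,0.5],
    [0.025,-0.003,0.36,0,0,0,0.5]
  ]
}}

```text
time_s: 22.25
position: [0.6698, -0.1283, 0.081]
eef_rot: [0.001, 0.554, 0.832, 0.0]
force: [1.2, 0.5, 1.1]
width: 0.0638
finger_force: 0.0
```

Run:
```python
from m import *
st();print(delta((.6722,-.1321,.047),22.9))
```

```text
t22.25 [ 0.6698 -0.1283  0.081 ] yaw22.70 w0.0638 ff0.0 [1.2 0.5 1.1]
(array([-0.0221,  0.0036,  0.1702]), array([ 0.0004,  0.0003, -0.0011]))
```

Call:
{"fn": "move_arm", "kwargs": {
  "rows": [
    [-0.015,0.003,0.06,0,0,0,0.5],
    [-0.015,0.003,0.12,0,0,0,0.5],
    [-0.015,0.003,0.17,0,0,0,0.5],
    [-0.015,0.003,0.17,0,0,0,0.5],
    [-0.015,0.003,0.17,0,0,0,0.3],
    [-0.015,0.003,0.17,0,0,0,0],
    [-0.015,0.003,0.17,0,0,0,-0.5],
    [-0.015,0.003,0.17,0,0,0,-1]
  ]
}}

```text
time_s: 23.05
position: [0.6713, -0.1306, 0.0468]
eef_rot: [0.001, 0.554, 0.832, 0.0]
force: [-0.6, 0.9, 1.5]
width: 0.0386
finger_force: 61.3
```

Call:
{"fn": "move_arm", "kwargs": {
  "rows": [
    [0,0,0,0,0,0,-1],
    [0,0,-0.1,0,0,0,-1],
    [0,0,-0.2,0,0,0,-1],
    [0,0,-0.3,0,0,0,-1],
    [0,0,-0.4,0,0,0,-1],
    [0,0,-0.4,0,0,0,-1],
    [0,0,-0.4,0,0,0,-1],
    [0,0,-0.4,0,0,0,-1]
  ]
}}

```text
time_s: 23.85
position: [0.6699, -0.1302, 0.1248]
eef_rot: [-0.001, 0.554, 0.832, -0.0]
force: [-0.2, 0.1, -0.7]
width: 0.0386
finger_force: 61.1
```

Run:
```python
from m import *
st();p,d,C=shot('w12');o=get_obs();st()
top(d,C,.672,-.132,.117,.06,.006)
```

```text
t23.85 [ 0.6699 -0.1302  0.1248] yaw22.71 w0.0386 ff61.1 [-0.2  0.1 -0.7]
t23.90 [ 0.6698 -0.1303  0.1247] yaw22.71 w0.0387 ff61.1 [-0.2  0.8 -0.3]
662 rect ((661.07666015625, -105.37696838378906), (34.80072021484375, 1.9047744274139404), 21.20604133605957) plane [-1.0222  2.3922  0.1172]
84 rect ((695.3265380859375, -111.87076568603516), (4.904829502105713, 1.0993679761886597), 21.742151260375977) plane [ 0.298  -0.1565  0.1187]
```

Run:
```python
from m import *
p,d,C=pickle.load(open('w12.pkl','rb'));top(d,C,.671,-.133,.1355,.045,.006)
h=cv2.cvtColor(p,cv2.COLOR_RGB2HSV);P=pts(d,C);m=((h[...,0]>18)&(h[...,0]<32)&(h[...,1]>110)&(d>0)&(np.hypot(P[...,0]-.671,P[...,1]+.133)<.05)&(P[...,2]>.12)&(P[...,2]<.15)).astype(np.uint8)
m=cv2.morphologyEx(m,cv2.MORPH_OPEN,np.ones((3,3)));Q=P[m>0];print(len(Q),cv2.minAreaRect((Q[:,:2]*1000).astype(np.float32)),np.linalg.lstsq(np.c_[Q[:,:2]-Q[:,:2].mean(0),np.ones(len(Q))],Q[:,2],rcond=None)[0])
```

```text
13450 rect ((669.7891845703125, -131.30450439453125), (53.55889892578125, 58.2382698059082), 22.92007064819336) plane [-2.60e-03 -1.00e-04  1.35e-01]
117 rect ((695.4598999023438, -111.86164093017578), (5.185521125793457, 1.5465409755706787), 15.086135864257812) plane [-0.8947  1.8477  0.1339]
12761 ((669.8048095703125, -131.29185485839844), (41.092041015625, 58.2468376159668), 22.865386962890625) [-0.001276   -0.00083218  0.13487805]
```

Call:
{"fn": "move_arm", "kwargs": {
  "rows": [
    [0.13,0,0,0,0,0.03,-1],
    [0.28,0,0,0,0,0.06,-1],
    [0.44,0,0,0,0,0.09,-1],
    [0.6,0,0,0,0,0.12,-1],
    [0.76,0.01,0,0,0,0.15,-1],
    [0.9,0.02,0,0,0,0.163,-1],
    [1,0.02,0,0,0,0.163,-1],
    [1,0.02,0,0,0,0.163,-1]
  ]
}}

```text
time_s: 24.7
position: [0.5953, 0.0599, 0.1248]
eef_rot: [-0.002, 0.745, 0.667, -0.001]
force: [0.0, -0.3, -1.3]
width: 0.0385
finger_force: 61.1
```

Run:
```python
from m import *
st();print(delta((.5153,.258,.12),-6.7))
```

```text
t24.70 [0.5953 0.0599 0.1248] yaw-6.31 w0.0385 ff61.1 [ 0.  -0.3 -1.3]
(array([ 0.9403, -0.5066,  0.0279]), array([-0.0013, -0.0006,  0.0022]))
```

Call:
{"fn": "move_arm", "kwargs": {
  "rows": [
    [0.12,-0.07,0,0,0,0,-1],
    [0.26,-0.14,0,0,0,0,-1],
    [0.41,-0.22,0,0,0,0,-1],
    [0.56,-0.3,0,0,0,0,-1],
    [0.71,-0.38,0,0,0,0.002,-1],
    [0.85,-0.46,0,0,0,0.002,-1],
    [0.94,-0.505,0,0,0,0.002,-1],
    [0.94,-0.505,0,0,0,0.002,-1]
  ]
}}

```text
time_s: 25.5
position: [0.5176, 0.2568, 0.1254]
eef_rot: [-0.001, 0.747, 0.664, -0.0]
force: [0.0, 0.5, -1.0]
width: 0.0384
finger_force: 61.0
```

Call:
{"fn": "move_arm", "kwargs": {
  "rows": [
    [0,0,0.05,0,0.01,0,-1],
    [0,0,0.1,0,0.022,0,-1],
    [0,0,0.15,0,0.022,0,-1],
    [0,0,0.2,0,0.022,0,-1],
    [0,0,0.2,0,0.022,0,-1],
    [0,0,0.2,0,0.022,0,-1],
    [0,0,0.2,0,0.022,0,-1],
    [0,0,0.2,0,0.022,0,-1]
  ]
}}

```text
time_s: 26.3
position: [0.519, 0.2543, 0.0866]
eef_rot: [-0.023, 0.748, 0.662, 0.026]
force: [-1.0, -0.6, -1.3]
width: 0.0387
finger_force: 60.9
```

```bash
cat >> m.py <<'E'
def F(tx,ty,tz,tilt):
    """delta rows to TCP in hut-footing frame (mm), tilt deg about tool y, from the current measured pose"""
    o=get_obs();R0=q2R(o["eef_rot"]);p=np.array([.5148+(.9932*tx+.1167*ty)/1e3,.2408+(-.1167*tx+.9932*ty)/1e3,tz/1e3])
    T=down(-6.7)*R.from_rotvec([0,np.radians(tilt),0])
    print('shift',(R0.inv().apply(p-o["position"])/.2).round(4),'turn',((R0.inv()*T).as_rotvec()/np.pi).round(4))
def now():
    o=get_obs();D=(o["position"][:2]-[.5148,.2408])*1e3;e=(down(-6.7).inv()*q2R(o["eef_rot"])).as_rotvec(degrees=True)
    print('F',(.9932*D[0]-.1167*D[1]).round(2),(.1167*D[0]+.9932*D[1]).round(2),'z',(o["position"][2]*1e3).round(2),'rot err deg',e.round(2),'f',o["force"].round(1),o["width"].round(4))
E
python3 - <<'E'
from m import *
now();p,d,C=shot('w13');now();F(-1.5,17.1,60,4)
P=pts(d,C);h=cv2.cvtColor(p,cv2.COLOR_RGB2HSV)
D=(P[...,:2]-[.5148,.2408])*1e3;fx=.9932*D[...,0]-.1167*D[...,1];fy=.1167*D[...,0]+.9932*D[...,1]
m=((h[...,0]>18)&(h[...,0]<32)&(h[...,1]>110)&(d>0)&(abs(fx)<35)&(abs(fy-12)<50)&(P[...,2]>.06)&(P[...,2]<.12)).astype(np.uint8)
m=cv2.morphologyEx(m,cv2.MORPH_OPEN,np.ones((3,3)))>0
print('roof',m.sum(),cv2.minAreaRect(np.c_[fx[m],fy[m]].astype(np.float32)),'fy',np.percentile(fy[m],[1,99]),'fx',np.percentile(fx[m],[1,99]));Q=np.c_[fx[m],fy[m],np.ones(m.sum())];print(np.linalg.lstsq(Q,P[m][:,2]*1e3,rcond=None)[0])
K=(d>0)&(P[...,2]>.0086)&(P[...,2]<.012)&(fy>34)&(fy<48)&(abs(fx)<15);print('kerb+y',K.sum(),np.percentile(fy[K],[3,97]) if K.sum() else 0)
E
```

```text
Traceback (most recent call last):
  File "m.py", line 34, in now
    print('F',(.9932*D[0]-.1167*D[1]).round(2),(.1167*D[0]+.9932*D[1]).round(2),'z',(o["position"][2]*1e3).round(2),'rot err deg',e.round(2),'f',o["force"].round(1),o["width"].round(4))
                                                                                                                                                                     ^^^^^^^^^^^^^^^^
AttributeError: 'float' object has no attribute 'round'
```

```bash
sed -i 's/o\["width"\].round(4)/round(o["width"],4)/' m.py
cat > roof.py <<'E'
from m import *
import sys
now();p,d,C=shot(sys.argv[1]);now();F(*map(float,sys.argv[2:6]))
P=pts(d,C);h=cv2.cvtColor(p,cv2.COLOR_RGB2HSV)
D=(P[...,:2]-[.5148,.2408])*1e3;fx=.9932*D[...,0]-.1167*D[...,1];fy=.1167*D[...,0]+.9932*D[...,1]
m=((h[...,0]>18)&(h[...,0]<32)&(h[...,1]>110)&(d>0)&(abs(fx)<35)&(abs(fy-12)<50)&(P[...,2]>.042)&(P[...,2]<.12)).astype(np.uint8)
m=cv2.morphologyEx(m,cv2.MORPH_OPEN,np.ones((3,3)))>0
print('roof',m.sum(),cv2.minAreaRect(np.c_[fx[m],fy[m]].astype(np.float32)),'fy',np.percentile(fy[m],[1,99]),'fx',np.percentile(fx[m],[1,99]));Q=np.c_[fx[m],fy[m],np.ones(m.sum())];print(np.linalg.lstsq(Q,P[m][:,2]*1e3,rcond=None)[0])
K=(d>0)&(P[...,2]>.0086)&(P[...,2]<.012)&(fy>34)&(fy<48)&(abs(fx)<15);print('kerb+y',K.sum(),np.percentile(fy[K],[3,97]) if K.sum() else 0)
E
python3 roof.py w13 -1.5 17.1 60 4
```

```text
F 2.56 13.89 z 86.59 rot err deg [-0.05  3.98  0.26] f [-1.  -0.6 -1.3] 0.0387
F 2.52 13.84 z 86.59 rot err deg [-0.05  3.98  0.26] f [-0.1  0.2 -0.6] 0.0383
shift [ 0.0069 -0.0203  0.1337] turn [ 0.0003  0.0001 -0.0014]
roof 12795 ((1.4636726379394531, 12.625808715820312), (42.14347839355469, 57.75526428222656), 0.2926236689090729) fy [-14.45101008  40.92910551] fx [-16.4248715   21.94400368]
[1.99943226e-03 6.58539952e-02 9.57888012e+01]
kerb+y 233 [39.49197102 42.80959998]
```

Call:
{"fn": "move_arm", "kwargs": {
  "rows": [
    [0.003,-0.01,0,0,0,0,-1],
    [0.007,-0.018,0,0,0,0,-1],
    [0.007,-0.018,0.05,0,0,-0.001,-1],
    [0.007,-0.018,0.1,0,0,-0.001,-1],
    [0.007,-0.018,0.133,0,0,-0.001,-1],
    [0.007,-0.018,0.133,0,0,-0.001,-1],
    [0.007,-0.018,0.133,0,0,-0.001,-1],
    [0.007,-0.018,0.133,0,0,-0.001,-1]
  ]
}}

```text
time_s: 27.15
position: [0.5158, 0.2575, 0.0599]
eef_rot: [-0.023, 0.747, 0.663, 0.026]
force: [-0.4, 0.3, 0.1]
width: 0.039
finger_force: 60.9
```

```bash
python3 roof.py w14 -1 17.1 41 4
```

```text
F -0.98 16.66 z 59.88 rot err deg [-0.04  3.96  0.12] f [-0.4  0.3  0.1] 0.039
F -0.93 16.73 z 59.99 rot err deg [-0.05  3.97  0.12] f [ 0.3 -1.1 -0.7] 0.0387
shift [-0.0047 -0.0004  0.0949] turn [ 0.0003  0.0002 -0.0007]
roof 12800 ((-2.0164012908935547, 15.263951301574707), (42.11912536621094, 57.92623519897461), 0.12137354165315628) fy [-11.69975687  43.71106917] fx [-19.9376797   18.28476015]
[1.90770274e-03 6.94154473e-02 6.89899962e+01]
kerb+y 247 [40.07162258 42.99973711]
```

Call:
{"fn": "move_arm", "kwargs": {
  "rows": [
    [-0.002,0,0.03,0,0,0,-1],
    [-0.004,0,0.06,0,0,0,-1],
    [-0.005,0,0.085,0,0,0,-1],
    [-0.005,0,0.095,0,0,0,-1],
    [-0.005,0,0.095,0,0,0,-1],
    [-0.005,0,0.095,0,0,0,-1],
    [-0.005,0,0.095,0,0,0,-1],
    [-0.005,0,0.095,0,0,0,-1]
  ]
}}

```text
time_s: 28.0
position: [0.5157, 0.2579, 0.0409]
eef_rot: [-0.023, 0.747, 0.663, 0.026]
force: [-0.4, 0.3, -1.1]
width: 0.0388
finger_force: 60.9
```

```bash
python3 roof.py w15 -1 6.1 40.5 4
```

```text
F -1.1 17.11 z 40.94 rot err deg [-0.03  3.97  0.11] f [-0.4  0.3 -1.1] 0.0388
F -1.11 17.12 z 40.94 rot err deg [-0.03  3.97  0.11] f [-0.7  0.5 -1. ] 0.0385
shift [-0.0551  0.0007 -0.0016] turn [ 0.0002  0.0002 -0.0006]
roof 12830 ((-1.4942264556884766, 15.666481018066406), (40.54985809326172, 58.0505485534668), 0.1731165498495102) fy [-11.20940102  44.12413592] fx [-20.03116448  18.25433022]
[3.63413216e-04 7.08682342e-02 5.00303702e+01]
kerb+y 0 0
```

Call:
{"fn": "move_arm", "kwargs": {
  "rows": [
    [-0.01,0,0,0,0,0,-1],
    [-0.02,0,0,0,0,0,-1],
    [-0.03,0,-0.001,0,0,0,-1],
    [-0.04,0,-0.001,0,0,0,-1],
    [-0.05,0,-0.002,0,0,0,-1],
    [-0.055,0,-0.002,0,0,0,-1],
    [-0.055,0,-0.002,0,0,0,-1],
    [-0.055,0,-0.002,0,0,0,-1]
  ]
}}

```text
time_s: 28.85
position: [0.5143, 0.247, 0.0404]
eef_rot: [-0.023, 0.747, 0.663, 0.026]
force: [0.7, 0.7, -1.0]
width: 0.0391
finger_force: 60.9
```

```bash
python3 roof.py w16 -1 8.3 37 0
```

```text
F -1.23 6.09 z 40.36 rot err deg [-0.01  3.97  0.11] f [ 0.7  0.7 -1. ] 0.0391
F -1.27 6.15 z 40.37 rot err deg [-0.01  3.97  0.11] f [-0.1 -0.  -0.7] 0.0384
shift [0.0096 0.0013 0.0176] turn [ 0.0001 -0.022  -0.0006]
roof 12815 ((-1.0468311309814453, 4.634050369262695), (39.576934814453125, 57.9386100769043), 0.17461435496807098) fy [-22.26086903  33.11486394] fx [-20.14251662  18.0729684 ]
[4.81620165e-05 7.03300675e-02 5.02304770e+01]
kerb+y 370 [39.19850473 42.81288466]
```

Call:
{"fn": "move_arm", "kwargs": {
  "rows": [
    [0.002,0,0.004,0,-0.005,0,-1],
    [0.004,0,0.008,0,-0.01,0,-1],
    [0.006,0,0.012,0,-0.015,0,-1],
    [0.0095,0.001,0.0175,0,-0.022,0,-1],
    [0.0095,0.001,0.0175,0,-0.022,0,-1],
    [0.0095,0.001,0.0175,0,-0.022,0,-1],
    [0.0095,0.001,0.0175,0,-0.022,0,-1],
    [0.0095,0.001,0.0175,0,-0.022,0,-1]
  ]
}}

```text
time_s: 29.7
position: [0.5147, 0.2487, 0.0371]
eef_rot: [0.0, 0.748, 0.664, 0.0]
force: [0.1, -0.4, -1.1]
width: 0.0385
finger_force: 61.0
```

```bash
python3 roof.py w17 -1 8.3 37 0
```

```text
F -0.98 7.81 z 37.07 rot err deg [-0.01 -0.    0.15] f [ 0.1 -0.4 -1.1] 0.0385
F -0.93 7.8 z 37.1 rot err deg [-0.01  0.    0.15] f [ 0.3  0.9 -0.8] 0.0385
shift [ 0.0025 -0.0004  0.0005] turn [ 0.0001 -0.     -0.0009]
roof 12849 ((-0.8537273406982422, 7.016561508178711), (39.60650634765625, 58.297359466552734), 0.2138139307498932) fy [-19.94795277  35.57321543] fx [-19.92404612  18.35035135]
[-9.15068478e-04  2.96735652e-03  4.73285286e+01]
kerb+y 491 [34.06785643 42.95324933]
```

Call:
{"fn": "move_arm", "kwargs": {
  "rows": [
    [0,0,0.001,0,0,0,-1],
    [0,0,0.001,0,0,0,0],
    [0,0,0.001,0,0,0,0.1],
    [0,0,0.001,0,0,0,0.1],
    [0,0,0.001,0,0,0,0.1],
    [0,0,-0.03,0,0,0,0.1],
    [0,0,-0.08,0,0,0,0.1],
    [0,0,-0.15,0,0,0,0.1]
  ]
}}

```text
time_s: 30.55
position: [0.5145, 0.2489, 0.0677]
eef_rot: [-0.0, 0.748, 0.664, -0.0]
force: [-0.3, 0.3, 0.2]
width: 0.047
finger_force: 0.0
```

Call:
{"fn": "move_arm", "kwargs": {
  "rows": [
    [0,-0.02,-0.2,0,0,0,0.1],
    [0,0,-0.4,0,0,0,0.1],
    [0,0.2,-0.6,0,0,0,0.1],
    [-0.15,0.4,-0.7,0,0,0,0.1],
    [-0.3,0.5,-0.75,0,0,0,0.1],
    [-0.5,0.5,-0.75,0,0,0,0.1],
    [-0.7,0.5,-0.75,0,0,0,0.1],
    [-0.7,0.5,-0.75,0,0,0,0.1]
  ]
}}

```text
time_s: 31.35
position: [0.597, 0.0896, 0.2192]
eef_rot: [0.002, 0.751, 0.66, -0.001]
force: [-0.4, -0.1, 0.3]
width: 0.0472
finger_force: 0.0
```

```bash
python3 roof.py w18 -1 8.3 37 0
python3 - <<'E'
from m import *
st()
p,d=optics.snapshot('top');C=cam('top')
print('hut');top(d,C,.515,.2445,.047,.05);print('shel');top(d,C,.5317,-.0077,.0325,.05);print('bin');top(d,C,.511,-.138,.06,.04,.008);print('kiosk');print(rect(d,C,.5245,-.283,.02,.03,.045));print('lorry');top(d,C,.585,.105,.04,.07);
p0=np.load('top.npz');top(p0['d'],C,.585,.105,.04,.07)
E
```

```text
F 99.3 -140.6 z 219.22 rot err deg [-0.12 -0.25  0.71] f [-0.4 -0.1  0.3] 0.0472
F 99.13 -136.32 z 218.89 rot err deg [-0.1  -0.07  0.5 ] f [-0.6  0.4  0.5] 0.0471
shift [ 0.7197 -0.5085  0.9077] turn [ 0.0006  0.0004 -0.0028]
roof 3197 ((-0.46074867248535156, -4.827659606933594), (40.54497146606445, 48.888282775878906), 0.20264379680156708) fy [-28.95662416  18.78797317] fx [-19.55610892  19.2158591 ]
[1.78466488e-03 1.07117477e-03 4.62420701e+01]
kerb+y 0 0
t31.40 [0.5973 0.0939 0.2189] yaw-7.20 w0.0471 ff0.0 [-0.6  0.4  0.5]
hut
shel
236 rect ((531.31298828125, -7.550132751464844), (64.0035171508789, 25.771774291992188), 71.52474212646484) plane [-0.0548  0.0336  0.033 ]
bin
207 rect ((509.35980224609375, -142.1238250732422), (32.84406661987305, 37.4830322265625), 89.36517333984375) plane [-0.0056  0.0506  0.0581]
kiosk
(np.int64(27), ((523.24462890625, -284.01531982421875), (10.095027923583984, 11.967594146728516), 89.94442749023438), np.float64(0.0388219895439148))
lorry
168 rect ((584.47607421875, 93.39704895019531), (29.692964553833008, 43.918968200683594), 0.6702461838722229) plane [-0.023   0.0101  0.0411]
116 rect ((584.60302734375, 85.01792907714844), (29.49471664428711, 26.649274826049805), 1.656212329864502) plane [0.001  0.0124 0.0404]
45 rect ((577.2460327148438, 138.46844482421875), (19.301128387451172, 10.346952438354492), 1.5994751453399658) plane [ 0.0719 -0.0296  0.0411]
```

Run:
```python
from m import *
p,d,C=pickle.load(open('w18.pkl','rb'))
top(d,C,.5317,-.0077,.0325,.045)
for t in('w1','w2','w11','w18','w7'):
    p,d,C=pickle.load(open(t+'.pkl','rb'));P=pts(d,C);m=(d>0)&(abs(P[...,0]-.585)<.03)&(abs(P[...,1]-.108)<.08)&(abs(P[...,2]-.0405)<.004);m=cv2.morphologyEx(m.astype(np.uint8),cv2.MORPH_OPEN,np.ones((3,3)))>0
    print(t,m.sum(),cv2.minAreaRect((P[m][:,:2]*1000).astype(np.float32)) if m.any() else '')
```

```text
711 rect ((538.5752563476562, -9.108844757080078), (66.97555541992188, 16.46993064880371), 76.86961364746094) plane [-0.0541  0.0179  0.0316]
w1 2027 ((585.1948852539062, 107.90130615234375), (33.754356384277344, 74.75092315673828), 0.8463936448097229)
w2 2018 ((584.8117065429688, 107.72097778320312), (32.873592376708984, 75.20053100585938), 0.20770761370658875)
w11 0 
w18 2775 ((585.5335693359375, 108.062255859375), (32.94371032714844, 74.81796264648438), 0.3874080181121826)
w7 3157 ((584.7440185546875, 107.95266723632812), (76.38121795654297, 33.43423080444336), 89.90550231933594)
```

```bash
python3 -c "
from h import *
st();print(bot.finish_job())"
```

```text
t31.45 [0.5975 0.0969 0.2185] yaw-6.98 w0.0471 ff0.0 [-0.6  0.8 -0.6]
the job is handed in; nothing more can be done
None
```

All four buildings are on their own footings, flat and square inside the kerbs, with the shelter's open front to the kerbless side and the lorry unmoved; the job is handed in at 31.5 s, and no verdict came back.

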